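Box up a power unit: load modules, snap the cover on, unpin it and set it out

TASK

Seat every power module that is on the bench upright and flat in a bay of the housing, one to a bay, then put the yellow cover over them and press it straight down until both clip arms snap under the housing's rim, all while the housing stays pinned in its fixture. Then pull the red index plunger up and twist it so that it stays up by itself, slide the housing out of the fixture and set it down the right way up, squarely lengthwise in the middle of the black mat with the cover still clipped on. Finally twist the plunger back so that its pin drops fully home, ready for the next housing; do not disturb the power supply, the hex key and the power strip.

Things in the scene. Friction and masses are not known exactly. Their poses are not given: they have to be found in the camera images.
- fixture: Aluminium fixture, fixed. Origin: on the bench below the centre of the pinned housing. Bed 10 mm thick, -85 to 150 mm along x, +-45 mm along y; the housing stands on it between two white rails (inner faces y = +-27 mm, tops 20 mm above the bench). The housing leaves along the fixture's -x once the plunger is up: after 45 mm its lug is clear of the bridge and it can be lifted.
- bridge (a point): Middle of the underside of the fixture's blue bridge, 128 mm along the fixture's x from its origin, 20.5 mm above the bench (2.5 mm above the lug). The bridge is 28 mm along x, 48 mm along y, 8 mm thick, and carries the plunger.
- plunger (a joint): Lift of the sprung plunger, m: 0 = home, its pin stands through the lug's hole; 0.013 = fully up. The spring pulls down, 4 N at 0, 9 N at the top. At home a cross pin lies in a slot and blocks twisting; lifted 10 mm it turns freely; once turned 0.7 rad or more either way it rests on the collar when let go and stays up at about 0.009. Turned back to 0 (within 0.15 rad) it drops home.
- plunger_turn (a joint): Twist of the red knob about its vertical axis, rad, 0 = home (cross pin over its slot), positive counter-clockwise from above, -1.5 to 1.5.
- plunger_grip (a point): Centre of the plunger's round red knob (24 mm diameter, 28 mm high, white stripe on top), on its axis. At home it lies 62 mm above the bench, the knob's lower end 48 mm, the steel collar below it ends at 40 mm. It moves up with the plunger.
- housing: Grey housing base, loose but pinned in the fixture, about 0.3 kg. Origin: centre of its underside (10 mm above the bench in the fixture); x along its length towards the lug, z up. Pedestal 132 x 50 x 24 mm, on it a floor plate 144 x 58 x 5 mm, the rim, overhanging the pedestal; floor top at z = 29 mm. Black ribs 6 mm high on it form four bays.
- lug_hole (a point): Centre, at the underside, of the 14 mm square hole for the 8 mm plunger pin (3 mm play) in the housing's lug: 128 mm from the housing's origin along its x. The lug is 30 mm wide, 8 mm thick, level with the underside, and ends at x = 146 mm.
- housing_mid (a point): Point on the housing's underside 35 mm from its origin towards the lug: the middle of its whole length, clips and lug included.
- bay0 (a point): Centre of the floor of bay 0 of the housing (green patch). Each bay is 28 mm along the housing's x and 36 mm along its y, with ribs 6 mm high around it; bays are 32 mm apart along x.
- bay1 (a point): Centre of the floor of bay 1 of the housing (green patch). Each bay is 28 mm along the housing's x and 36 mm along its y, with ribs 6 mm high around it; bays are 32 mm apart along x.
- bay2 (a point): Centre of the floor of bay 2 of the housing (green patch). Each bay is 28 mm along the housing's x and 36 mm along its y, with ribs 6 mm high around it; bays are 32 mm apart along x.
- bay3 (a point): Centre of the floor of bay 3 of the housing (green patch). Each bay is 28 mm along the housing's x and 36 mm along its y, with ribs 6 mm high around it; bays are 32 mm apart along x.
- cover: Yellow clip cover, loose, 0.15 kg, standing open side down. Origin: centre of the underside, level with the clip arms' lower ends; x along its length, z up; half a turn fits equally. 152 x 56 mm; flat top at z = 50 mm, ceiling at 46 mm. Its walls end at z = 19 mm and come to rest on the housing's floor plate, around the ribs (4 mm play sideways, 3 mm lengthways).
- cover_rib (a point): Centre of the cover's black grip rib: 50 mm along the cover's x, 16 mm along its y, 22 mm high (z 50 to 72 mm in the cover's frame). The clipped housing can be pulled and carried by it.
- cover_clip (a point): Middle of the lower edge of one of the two black clip arms, 50 mm wide, 75 mm from the cover's origin along its x (the other at -75 mm). Catches reach 3 mm under the rim; funnels below them take 3 mm of misalignment. Pressing home takes 8 to 18 N. Snapped home, the cover's origin is 10 mm above the housing's, at most 11; higher means not snapped.
- module0: Power module: orange block with a metal patch on top, 22 mm along its x, 30 mm along its y, 22 mm high, 35 g. Origin: centre of its underside. It must stand upright, flat on the bay's floor, with its 30 mm side across the housing, or the cover will not close. May be absent (None from the start).
- module1: Power module: blue block with a metal patch on top, 22 mm along its x, 30 mm along its y, 22 mm high, 35 g. Origin: centre of its underside. It must stand upright, flat on the bay's floor, with its 30 mm side across the housing, or the cover will not close. May be absent (None from the start).
- module2: Power module: green block with a metal patch on top, 22 mm along its x, 30 mm along its y, 22 mm high, 35 g. Origin: centre of its underside. It must stand upright, flat on the bay's floor, with its 30 mm side across the housing, or the cover will not close. May be absent (None from the start).
- module3: Power module: red block with a metal patch on top, 22 mm along its x, 30 mm along its y, 22 mm high, 35 g. Origin: centre of its underside. It must stand upright, flat on the bay's floor, with its 30 mm side across the housing, or the cover will not close. May be absent (None from the start).
- mat: Black rubber mat with a yellow outline, fixed, 330 mm along its x, 150 mm along its y, 4 mm thick. Origin: centre of its underside, on the bench.
- psu: Bystander: metal power supply, 80 x 150 x 38 mm. Origin: centre of its underside.
- hexkey: Bystander: hex key with a black T handle, lying, shaft 160 mm long along its x. Origin: on the bench below the middle of the handle.
- powerstrip: Bystander: black power strip, 45 x 300 x 36 mm. Origin: centre of its underside.
Things that resemble listed ones, but are neither listed nor needed, are in the scene too. Of the things that look like the module1, take the one that is farthest to the robot's right at the start.

How it is judged:
On the way, in this order (a step that is already met when the one before it is completed fails the run):
1. the cover is snapped home on the housing, over all the modules seated in the bays, while the plunger still pins the housing (x of module0 in the frame of housing between -0.06 and 0.06 m and y of module0 in the frame of housing between -0.016 and 0.016 m and z of module0 in the frame of housing between 0.0255 and 0.0325 m and x of module1 in the frame of housing between -0.06 and 0.06 m and y of module1 in the frame of housing between -0.016 and 0.016 m and z of module1 in the frame of housing between 0.0255 and 0.0325 m and x of module2 in the frame of housing between -0.06 and 0.06 m and y of module2 in the frame of housing between -0.016 and 0.016 m and z of module2 in the frame of housing between 0.0255 and 0.0325 m and x of module3 in the frame of housing between -0.06 and 0.06 m and y of module3 in the frame of housing between -0.016 and 0.016 m and z of module3 in the frame of housing between 0.0255 and 0.0325 m and x of cover in the frame of housing between -0.005 and 0.005 m and y of cover in the frame of housing between -0.007 and 0.007 m and z of cover in the frame of housing between 0.007 and 0.0112 m and angle between the z axis of cover and the z axis of housing, either way round below 0.05 rad and value of joint plunger below 0.004 m and horizontal distance between housing and fixture below 0.01 m), for 0.2 s.
2. the plunger stays up by itself, the fingers off it, with the housing still in the fixture (value of joint plunger above 0.0075 m and contact force between the fingers and plunger below 0.1 N and horizontal distance between housing and fixture below 0.01 m), for 0.3 s.
At the end, for the whole second after the job is handed in: Every module sits on a bay floor (within 3 mm of its height); cover clipped on (within 5 mm lengthways, 7 sideways, 1.2 in height); plunger home within 2 mm; housing flat and at rest on the mat, its middle within 45 mm lengthways and 30 sideways of the mat's, aligned within 0.25 rad (x of module0 in the frame of housing between -0.06 and 0.06 m and y of module0 in the frame of housing between -0.016 and 0.016 m and z of module0 in the frame of housing between 0.0255 and 0.0325 m and x of module1 in the frame of housing between -0.06 and 0.06 m and y of module1 in the frame of housing between -0.016 and 0.016 m and z of module1 in the frame of housing between 0.0255 and 0.0325 m and x of module2 in the frame of housing between -0.06 and 0.06 m and y of module2 in the frame of housing between -0.016 and 0.016 m and z of module2 in the frame of housing between 0.0255 and 0.0325 m and x of module3 in the frame of housing between -0.06 and 0.06 m and y of module3 in the frame of housing between -0.016 and 0.016 m and z of module3 in the frame of housing between 0.0255 and 0.0325 m and x of cover in the frame of housing between -0.005 and 0.005 m and y of cover in the frame of housing between -0.007 and 0.007 m and z of cover in the frame of housing between 0.007 and 0.0112 m and angle between the z axis of cover and the z axis of housing, either way round below 0.05 rad and value of joint plunger below 0.002 m and x of housing_mid in the frame of mat between -0.045 and 0.045 m and y of housing_mid in the frame of mat between -0.03 and 0.03 m and z of housing_mid in the frame of mat between 0.001 and 0.008 m and angle between the x axis of housing and the x axis of mat, either way round below 0.25 rad and angle between housing's own z axis and vertical below 0.06 rad and linear speed of each of housing, cover below 0.02 m/s); the robot touches nothing.
It fails at once if the power supply is moved more than 30 mm (distance of psu from where it was at the start of the episode above 0.03 m).
It fails at once if the hex key is moved more than 30 mm (distance of hexkey from where it was at the start of the episode above 0.03 m).
It fails at once if the power strip is moved more than 30 mm (distance of powerstrip from where it was at the start of the episode above 0.03 m).
Of module0, module1, module2, module3 only 3 to 4 are there at a start; the rules pass over those that are not, and their reading is None.
At some moment in a run one of module0, module1, module2, module3 may be knocked a few centimetres aside while the robot is not near it.
It also fails if it takes over 208 s, if anything falls off the work surface, if the arm or the gripper's body presses on something with over 40 N, if the wrist force passes 120 N, or if a joint passes its speed limit or range.

ROBOT

A 7-joint arm with a two-finger parallel gripper is mounted at the origin on the work surface. World frame = base frame: x ahead of the robot, y to its left, z up, the work surface at z = 0. Lengths are in m, angles in rad, forces in N, time in s.
With the tool pointing down it reaches from about 0.4 to 0.85 m from the base axis. Payload 10.4 kg.
Tool frame: the origin (TCP) lies at the very end of the fingers, on their centre line; the grasp point (between the pads) lies 19 mm behind it; z points along the fingers, y is the line along which they close (so a half turn about z gives the same grasp; the last joint's range is limited). The gripper opens to 87 mm and grips with 3 to 60 N. Pads are 19 mm wide; open, the fingers measure 117 mm over their backs; the gripper's body (75 mm by 190 mm) begins 51 mm behind the grasp point.
Start: joints at [1.113, 0.332, -0.065, 1.46, 0.022, 1.35, -0.088], TCP at [0.263, -0.567, 0.223] pointing down, gripper open.
Joint ranges: [-2.6, 2.6], [-0.5, 2.12], [-1.47, 1.34], [0.16, 2.42], [-1.27, 4.41], [0.06, 2.06], [-2.6, 2.6]. Speed limits (rad/s): [2.22, 2.22, 2.79, 2.79, 3.14, 3.14, 3.14].

INTERFACE

Orientations are given as a unit quaternion [x, y, z, w].
In Python, from bench import * gives the robot as it stands.
- The arm moves only by the tool step_arm, never from a script. Its arguments are lists of equal length, an entry for each row: "delta_pos": the shift along the world's x, y, z in units of 25 mm (1.0 is 25 mm), a list of three; "turn": the turn about the world's z in units of 0.12 rad (1.0 is 0.12 rad). In form: {"delta_pos": [[tx, ty, tz], ...], "turn": [turn, ...]}. A call has 1 to 12 rows; each row shifts and turns the commanded pose from where the row before left it; what a row does not reach is not made up. A row lasts 1/10 s, in which the tool goes at most 50 mm and 8.59 degrees, less where a joint would pass 70% of its speed; a pose out of reach is approached as far as the arm can. A call with a number of a shift or a turn outside -1 to 1 is refused whole. A call with a gripper value outside its range is refused whole. "grip" is the closure, from 0 (fully open) to 1 (shut), set as the call begins (left out, the last holds). The fingers move at their own pace and stop on an object; "newtons" is the grip in N (left out, the last holds). Time passes only in rows, so rows that do not move let the fingers close. It gives the time, the measured TCP pose, the force, the opening and the grip force at its end, in the units of the state.
- read_state(): the state, without advancing time (a new reading comes with each control period).
- camera(name): name is "scene" or "side" or "wrist"; returns a dict with "image" (400x640x3 uint8, red, green, blue), "z_map" (400x640 float32, m along the optical axis (not along the pixel's ray), 0 where there is no reading), "mtx" (3x3 intrinsics, pixels), "view" (4x4, takes a point from world to camera coordinates). Camera axes: x right, y up, looking along -z (the intrinsics and any distortion apply to the point x, -y, -z); pixel columns grow to the right and rows downward; lengths in m; the calibration is good to about 2 mm. A picture is of the moment at which its call begins.
- close_job(): hands the job in; it is judged then, once.
The state is a dict: "time": time; "joint_positions": joint angles; "joint_vel": joint speeds; "joint_torque": joint torques, N m; "ee_pos": TCP position; "eef_rot": TCP orientation; "ft_force": force on the tool from outside, world axes, zero at the start; "torque": the same for the moment, N m; "width": finger opening in m; "grip_force": force on a finger pad.
Only numpy, scipy, OpenCV 4.12 (cv2) and the standard library are available. Lean on these libraries where they do the work, as an engineer would, in place of code of your own. Each camera call takes 0.05 s, during which the arm holds its last target. There are 200 camera calls.

## Working session

There is one attempt and no reset: what is moved stays moved. The work goes in short steps, Python scripts to look and compute and a tool call to move; the robot and the scene stay as the last step left them, time stands still between calls to the robot, and variables do not carry over. Pictures are saved under pics/ and viewed, at most 17 in all, crops included, and the job is handed in when it is done.

Besides the shell and the picture viewer there is one more tool, called after ">>>" in YAML: its name, and indented under it one key for each argument. step_arm: Moves the arm, as the interface text tells. Shifts and turns lie within -1 to 1; 1 stands for 25 mm of shift or 0.12 rad of turn. Its arguments: {"type":"object","properties":{"delta_pos":{"type":"array"},"turn":{"type":"array"},"grip":{"type":"number"},"newtons":{"type":"number"}},"required":["delta_pos","turn"]}

```bash
ls; mkdir -p pics; cat > h.py <<'E'
from bench import *
import numpy as np, cv2
def world(c, uv=None):
    "per-pixel world points from depth"
    z=c["z_map"]; K=c["mtx"]; T=np.linalg.inv(c["view"])
    v,u=np.mgrid[:z.shape[0],:z.shape[1]]
    p=np.stack([(u-K[0,2])/K[0,0]*z, -(v-K[1,2])/K[1,1]*z, -z, np.ones_like(z)],-1)
    return (p@T.T)[...,:3]
def ray(c,u,v,h):
    K=c["mtx"];T=np.linalg.inv(c["view"])
    d=T[:3,:3]@np.array([(u-K[0,2])/K[0,0],-(v-K[1,2])/K[1,1],-1.]);o=T[:3,3]
    return o+d*(h-o[2])/d[2]
def proj(c,p):
    K=c["mtx"];q=c["view"]@np.append(p,1.)
    return np.array([K[0,2]+K[0,0]*q[0]/-q[2],K[1,2]-K[1,1]*q[1]/-q[2]])
def save(c,n): cv2.imwrite(f"pics/{n}.png",cv2.cvtColor(c["image"],cv2.COLOR_RGB2BGR))
E
python3 - <<'E'
from h import *
for n in("scene","side"):
    c=camera(n); save(c,n+"0"); np.savez(n+"0.npz",**c)
    print(n,c["mtx"],np.linalg.inv(c["view"])[:3],[k for k in c])
print(read_state())
E
```

```text
pics
scene [[429.18646193   0.         316.59190692]
 [  0.         429.18646193 199.26248825]
 [  0.           0.           1.        ]] [[ 0.05711139 -0.85815019  0.51021225  1.07750525]
 [ 0.99834829  0.04589364 -0.03456096 -0.03085394]
 [ 0.006243    0.51134336  0.85935382  0.90903396]] ['image', 'z_map', 'mtx', 'view']
side [[517.42427329   0.         318.95186263]
 [  0.         517.42427329 204.55475838]
 [  0.           0.           1.        ]] [[-0.99540378  0.07411711 -0.06064625  0.51494636]
 [-0.09450672 -0.65783895  0.74720572  0.82015212]
 [ 0.01548526  0.74950288  0.66181994  0.82455519]] ['image', 'z_map', 'mtx', 'view']
{'time': 0.1, 'joint_positions': array([ 1.11339004,  0.33281184, -0.06464336,  1.46083812,  0.02158887,
        1.34989753, -0.08851892]), 'joint_vel': array([-0.00025362, -0.00086595, -0.00135537, -0.00099319,  0.00054914,
        0.00025747, -0.00065497]), 'joint_torque': array([ 3.22550215e-03, -6.24540424e+01,  2.60793610e-02, -3.90715349e+01,
       -6.13419455e-02,  3.67298070e-02,  1.62184069e-04]), 'ee_pos': array([ 0.26309946, -0.56655299,  0.22184055]), 'eef_rot': array([ 9.76466725e-01,  2.15667191e-01, -1.66875475e-04, -6.07681270e-04]), 'ft_force': array([-1.19850359, -0.20204942, -0.34222329]), 'torque': array([-0.00757858, -0.03984832, -0.00675113]), 'grip_force': 0.0, 'width': 0.08701186360681545}
```

View pics/scene0.png

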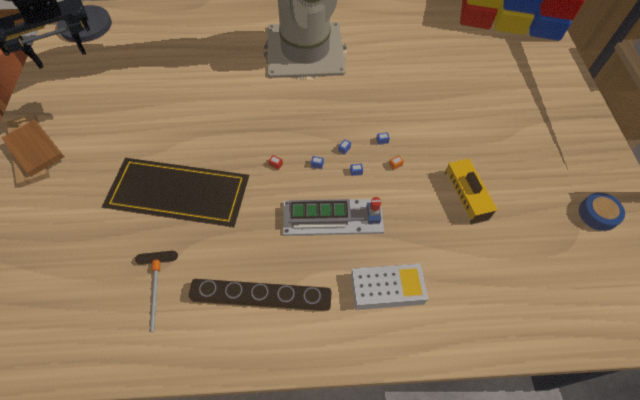

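View pics/side0.png

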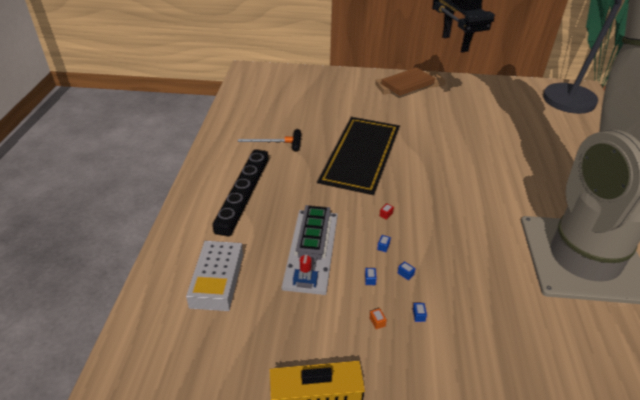

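The scene picture shows candidates for module1: blue blocks at (317,162), (344,146), (356,169) and (383,138). The robot's right is image-left, so I choose (317,162). Red module0-3 candidates: red block (276,162), not the red knob (375,200). Orange is at (396,162). There is no green block, so module2 is absent. The cover is at (470,190), the fixture at (333,217) and the mat at (177,190).

```bash
cat >> h.py <<'E'
MASK={"red":[((0,140,70),(6,255,255)),((174,140,70),(180,255,255))],"orange":[((7,170,120),(16,255,255))],
"blue":[((105,120,60),(125,255,255))],"yellow":[((20,150,90),(32,255,255))],"green":[((45,80,40),(85,255,255))]}
def mask(c,col):
    h=cv2.cvtColor(c["image"],cv2.COLOR_RGB2HSV)
    return sum(cv2.inRange(h,a,b) for a,b in MASK[col])
def blobs(c,col,amin=25):
    n,l,s,ce=cv2.connectedComponentsWithStats(mask(c,col))
    return [(ce[i],s[i,4],l==i) for i in range(1,n) if s[i,4]>=amin]
E
python3 - <<'E'
from h import *
c=dict(np.load("scene0.npz"));W=world(c)
print("bench z",W[100,150],W[330,400])
for col in MASK:
  for ce,a,m in blobs(c,col):
    p=W[m]; print(col,ce.round(),a,"med",np.median(p,0).round(3),"zmax",np.percentile(p[:,2],95).round(3))
im=c["image"][120:245,255:400]
cv2.imwrite("pics/crop0.png",cv2.resize(im[...,::-1],None,fx=5,fy=4.6,interpolation=cv2.INTER_CUBIC)[:590,:790])
E
```

```text
bench z [ 0.18682634 -0.44805897  0.00292728] [8.64424031e-01 1.61514834e-01 1.63558757e-04]
red [477.  16.] 687 med [-0.079  0.547  0.045] zmax 0.072
red [561.   8.] 674 med [-0.012  0.761  0.112] zmax 0.14
red [276. 163.] 77 med [ 0.438 -0.092  0.02 ] zmax 0.026
red [375. 205.] 71 med [0.604 0.134 0.074] zmax 0.079
orange [396. 164.] 56 med [0.455 0.214 0.022] zmax 0.027
orange [156. 265.] 78 med [ 0.699 -0.358  0.021] zmax 0.024
blue [540.  19.] 1122 med [-0.024  0.729  0.065] zmax 0.118
blue [345. 147.] 27 med [0.399 0.09  0.023] zmax 0.025
blue [605. 212.] 281 med [0.637 0.67  0.036] zmax 0.039
yellow [506.  17.] 989 med [-0.052  0.636  0.056] zmax 0.1
yellow [470. 189.] 1334 med [0.564 0.366 0.051] zmax 0.054
yellow [177. 192.] 699 med [ 0.51  -0.339  0.005] zmax 0.008
yellow [410. 282.] 462 med [0.776 0.19  0.04 ] zmax 0.042
green [298. 210.] 105 med [ 0.59  -0.041  0.041] zmax 0.043
green [312. 210.] 100 med [ 0.591 -0.008  0.041] zmax 0.043
green [326. 210.] 105 med [0.592 0.024 0.041] zmax 0.043
green [339. 210.] 105 med [0.594 0.055 0.041] zmax 0.044
```

View pics/crop0.png

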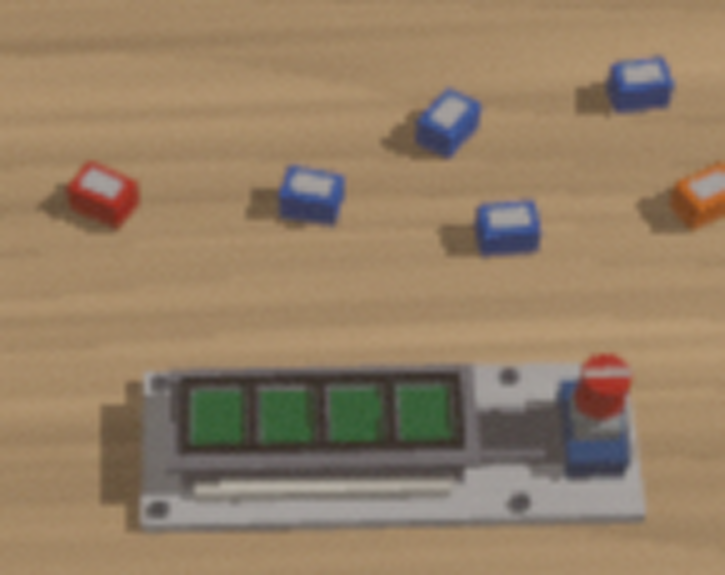

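The crop confirms it: the red block, leftmost blue block and orange block are distinct and upright, the other three blues are decoys, and the fixture's lug and knob point to world +y. Next I move over the modules.

>>> step_arm:
  delta_pos:
    - [0.62,0.72,0.2]
    - [0.62,0.72,0.2]
    - [0.62,0.72,0.2]
    - [0.62,0.72,0.2]
    - [0.62,0.72,0.2]
    - [0.62,0.72,0.2]
    - [0.62,0.72,0.2]
    - [0.62,0.72,0.2]
    - [0.62,0.72,0.2]
    - [0.62,0.72,0.2]
    - [0.62,0.72,0.2]
    - [0.62,0.72,0.2]
  turn: [0.76,0.76,0.76,0.76,0.76,0.76,0.76,0.76,0.76,0.76,0.76,0.76]

```text
time: 1.3
ee_pos: [0.4497, -0.35, 0.2824]
eef_rot: [0.72, 0.694, -0.0, -0.0]
ft_force: [-0.2, -0.4, -0.7]
width: 0.0873
grip_force: 0.0
```

>>> step_arm:
  delta_pos:
    - [0,1,0]
    - [0,1,0]
    - [0,1,0]
    - [0,1,0]
    - [0,1,0]
    - [0,1,0]
    - [0,1,0]
    - [0,1,0]
    - [0,1,0]
    - [0,1,0]
    - [0,1,0]
    - [0,1,0]
  turn: [0,0,0,0,0,0,0,0,0,0,0,0]

```text
time: 2.5
ee_pos: [0.4489, -0.0498, 0.2823]
eef_rot: [0.722, 0.692, -0.0, -0.0]
ft_force: [0.3, 1.0, -0.3]
width: 0.0867
grip_force: 0.0
```

```bash
cat >> h.py <<'E'
def st():
    s=read_state();x,y=s["eef_rot"][:2]
    print("t",round(s["time"],1),"tcp",s["ee_pos"].round(4),"closeang",round(float(np.arctan2(-s["eef_rot"][0]**2+s["eef_rot"][1]**2,2*x*y)+0),3),"F",s["ft_force"].round(1),"w",round(s["width"],4),"g",s["grip_force"],"q",s["joint_positions"].round(2));return s
E
python3 - <<'E'
from h import *
st();c=camera("wrist");save(c,"w1");np.savez("w1.npz",**c);print(np.linalg.inv(c["view"])[:3].round(3),c["mtx"])
E
```

```text
t 2.5 tcp [ 0.4489 -0.0498  0.2823] closeang -0.042 F [ 0.3  1.  -0.3] w 0.0867 g 0.0 q [ 0.65 -0.06 -0.61  1.77 -0.03  1.42  0.01]
[[ 0.999  0.04   0.011  0.453]
 [-0.042  0.958  0.283  0.027]
 [ 0.001 -0.284  0.959  0.445]] [[327.5016289    0.         314.70381206]
 [  0.         327.5016289  204.1076516 ]
 [  0.           0.           1.        ]]
```

View pics/w1.png

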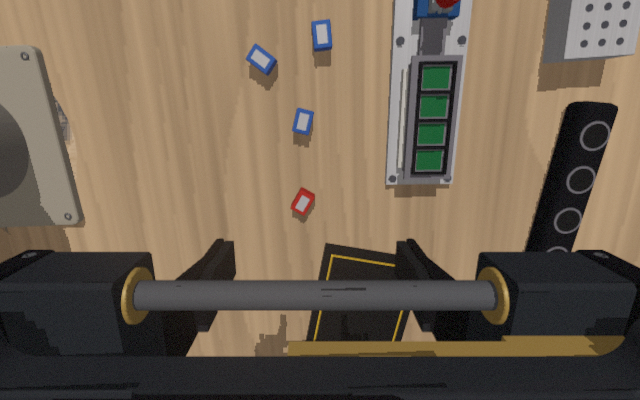

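The wrist view shows red (303,202), target blue (303,122), decoy blues at (261,59) and (322,35), and the green bays at (432,118). I measure tops by casting rays from the metal patches onto z=22 mm.

```bash
cat >> h.py <<'E'
def modules(c,hz=0.022,cols=("red","blue","orange")):
    "patch centre and long-axis angle of each block, rays cast at the top height"
    W=world(c);hsv=cv2.cvtColor(c["image"],cv2.COLOR_RGB2HSV)
    patch=cv2.inRange(hsv,(0,0,110),(180,70,255))
    out=[]
    for col in cols:
        for ce,a,m in blobs(c,col,60):
            cn,_=cv2.findContours(m.astype(np.uint8),cv2.RETR_EXTERNAL,cv2.CHAIN_APPROX_NONE)
            f=cv2.fillPoly(np.zeros(m.shape,np.uint8),[cv2.convexHull(np.vstack(cn))],1)
            pp=(f>0)&(patch>0)
            if pp.sum()<20: continue
            v,u=np.nonzero(pp)
            xy=np.array([ray(c,a_,b_,hz)[:2] for a_,b_ in zip(u,v)])
            r=cv2.minAreaRect((xy*1000).astype(np.float32))
            b=cv2.boxPoints(r); e=[b[1]-b[0],b[2]-b[1]]; e.sort(key=np.linalg.norm)
            ang=np.arctan2(e[1][1],e[1][0]); ang=(ang+np.pi/2)%np.pi-np.pi/2
            print(col,ce.round(),"c",np.array(r[0]).round(1),"mean",(xy.mean(0)*1000).round(1),"long/short mm",[round(float(np.linalg.norm(q)),1) for q in e[::-1]],"ang",round(float(ang),3),"depth z",np.median(W[pp][:,2]).round(4))
def bays(c,hz=0.039):
    P=[]
    for ce,a,m in blobs(c,"green",40):
        if abs(np.median(world(c)[m][:,2])-hz)>.02: continue
        r=ray(c,*ce,hz);P.append(r);print("bay",ce.round(),a,(r*1000).round(1),np.median(world(c)[m],0).round(4))
    return P
E
python3 - <<'E'
from h import *
c=dict(np.load("w1.npz"));modules(c);bays(c)
E
```

```text
red [303. 200.] c [430.8 -95.5] mean [430.8 -95.6] long/short mm [20.1, 11.9] ang 1.016 depth z 0.0232
blue [321.  35.] c [467.  109.5] mean [464.8 109.5] long/short mm [20.6, 17.0] ang -1.501 depth z 0.023
blue [261.  59.] c [391.6  87.5] mean [390.3  85.8] long/short mm [20.1, 17.1] ang -0.658 depth z 0.0228
blue [303. 121.] c [437.9  13.3] mean [437.1  11.7] long/short mm [25.7, 21.6] ang 1.293 depth z 0.0228
bay [436.  77.] 544 [594.4  55.   39. ] [0.594  0.0548 0.0402]
bay [433. 106.] 531 [593.4  23.   39. ] [0.593  0.023  0.0402]
bay [431. 134.] 494 [592.5  -9.1  39. ] [ 0.5919 -0.009   0.0401]
bay [428. 160.] 460 [591.5 -41.4  39. ] [ 0.591  -0.0412  0.0401]
```

>>> step_arm:
  delta_pos:
    - [-0.121,-0.305,-0.916]
    - [-0.121,-0.305,-0.916]
    - [-0.121,-0.305,-0.916]
    - [-0.121,-0.305,-0.916]
    - [-0.121,-0.305,-0.916]
    - [-0.121,-0.305,-0.916]
    - [0,0,-0.916]
    - [0,0,-0.916]
    - [0,0,-0.916]
    - [0,0,-0.916]
    - [0,0,-0.916]
    - [0,0,-0.916]
  turn: [0.735,0.735,0.735,0.735,0.735,0.735,0.735,0.735,0.735,0.735,0.735,0.735]

```text
time: 3.75
ee_pos: [0.4309, -0.0967, 0.0067]
eef_rot: [0.272, 0.962, 0.0, -0.0]
ft_force: [0.0, 0.4, 0.4]
width: 0.087
grip_force: 0.0
```

>>> step_arm:
  delta_pos:
    - [0,0,0]
    - [0,0,0]
    - [0,0,0]
    - [0,0,0]
    - [0,0,0]
    - [0,0,0]
    - [0,0,0]
    - [0,0,0]
  turn: [0,0,0,0,0,0,0,0]
  grip: 1
  newtons: 15

```text
time: 4.55
ee_pos: [0.4312, -0.0966, 0.0079]
eef_rot: [0.274, 0.962, 0.0, 0.0]
ft_force: [-0.2, -0.2, 0.1]
width: 0.0308
grip_force: 0.1
```

```bash
python3 - <<'E'
from h import *
st()
E
```

```text
t 4.5 tcp [ 0.4312 -0.0966  0.0079] closeang 1.017 F [-0.2 -0.2  0.1] w 0.0308 g 0.1157149882055819 q [ 0.66  0.24 -0.58  2.12  0.18  0.83  0.99]
```

>>> step_arm:
  delta_pos:
    - [0,0,0]
    - [0,0,0]
    - [0,0,0]
    - [0,0,0]
    - [0,0,1]
    - [0,0,1]
    - [0,0,1]
    - [0,0,1]
  turn: [0,0,0,0,0,0,0,0]

```text
time: 5.35
ee_pos: [0.4309, -0.0965, 0.1086]
eef_rot: [0.273, 0.962, 0.0, -0.0]
ft_force: [-0.5, -0.6, 0.2]
width: 0.0299
grip_force: 15.0
```

>>> step_arm:
  delta_pos:
    - [0.712,0.2455,0]
    - [0.712,0.2455,0]
    - [0.712,0.2455,0]
    - [0.712,0.2455,0]
    - [0.712,0.2455,0]
    - [0.712,0.2455,0]
    - [0.712,0.2455,0]
    - [0.712,0.2455,0]
    - [0.712,0.2455,0]
    - [0,0,0]
  turn: [-0.97,-0.97,-0.97,-0.97,-0.97,-0.97,-0.97,-0.97,-0.97,0]

```text
time: 6.35
ee_pos: [0.5926, -0.0399, 0.1073]
eef_rot: [0.719, 0.696, 0.001, -0.0]
ft_force: [0.4, 0.6, -0.9]
width: 0.0301
grip_force: 15.0
```

```bash
python3 - <<'E'
from h import *
st();c=camera("wrist");save(c,"w2");bays(c)
E
```

```text
t 6.3 tcp [ 0.5926 -0.0399  0.1073] closeang -0.033 F [ 0.4  0.6 -0.9] w 0.0301 g 15.001364797353745 q [ 0.39  0.4  -0.5   1.66  0.2   1.13 -0.19]
bay [311.  79.] 1708 [594.1  55.   39. ] [0.5941 0.0549 0.04  ]
bay [311. 129.] 1508 [593.   23.1  39. ] [0.593  0.0233 0.04  ]
bay [312. 175.] 1375 [592.1  -9.   39. ] [ 0.5922 -0.0088  0.0399]
bay [312. 216.] 1107 [591.1 -40.3  39. ] [ 0.5912 -0.04    0.0399]
```

View pics/w2.png

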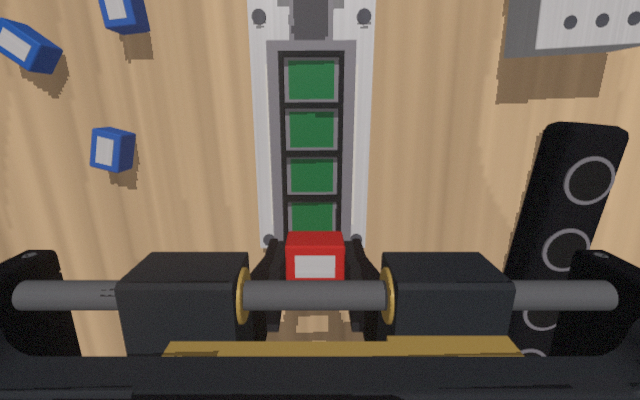

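The picture shows the red module held level, patch at (316,267), over the near bay at (312,216). I lower it.

>>> step_arm:
  delta_pos:
    - [-0.06,-0.085,0]
    - [0,0,-0.5]
    - [0,0,-0.5]
    - [0,0,-0.5]
    - [0,0,-0.5]
    - [0,0,-0.25]
    - [0,0,-0.14]
    - [0,0,0]
  turn: [0,0,0,0,0,0,0,0]

```text
time: 7.2
ee_pos: [0.5898, -0.0434, 0.0478]
eef_rot: [0.718, 0.696, -0.0, -0.0]
ft_force: [-1.2, 0.1, -0.2]
width: 0.0298
grip_force: 15.0
```

```bash
python3 - <<'E'
from h import *
st();c=camera("wrist");modules(c,.061,("red",));
c=camera("scene");modules(c,.061,("red",));modules(c,.022,("blue","orange"))
E
```

```text
t 7.2 tcp [ 0.5898 -0.0434  0.0478] closeang -0.031 F [-1.2  0.1 -0.2] w 0.0298 g 14.999746531248093 q [ 0.38  0.46 -0.48  1.72  0.24  1.02 -0.21]
red [314. 250.] c [590.5 -38.3] mean [590.4 -43.1] long/short mm [28.0, 21.3] ang -0.031 depth z 0.0628
blue [606. 213.] c [610.6 694.8] mean [604.4 705. ] long/short mm [62.8, 58.3] ang -0.461 depth z 0.037
```

>>> step_arm:
  delta_pos:
    - [0,0,0]
    - [0,0,0]
    - [0,0,0]
    - [0,0,0]
    - [0,0,1]
    - [0,0,1]
    - [0,0,1]
    - [-0.8,0,1]
    - [-0.9,0,1]
    - [-0.9,0,1]
    - [-0.9,0,1]
    - [-0.9,0,0]
  turn: [0,0,0,0,0,0,0,0,0,0,0,0]
  grip: 0.35

```text
time: 8.5
ee_pos: [0.4806, -0.0433, 0.2264]
eef_rot: [0.718, 0.696, 0.002, 0.002]
ft_force: [-0.3, -0.8, 0.6]
width: 0.0565
grip_force: 0.0
```

>>> step_arm:
  delta_pos:
    - [-0.9,-0.8,0]
    - [-0.8,-0.8,0]
    - [0,0,0]
  turn: [0,0,0]

```text
time: 8.8
ee_pos: [0.4354, -0.0862, 0.2233]
eef_rot: [0.719, 0.695, -0.001, 0.001]
ft_force: [1.0, -0.3, -0.2]
width: 0.0565
grip_force: 0.0
```

```bash
sed -i 's/(0,0,110),(180,70,255)/(0,0,110),(180,45,255)/' h.py; python3 - <<'E'
from h import *
st();c=camera("wrist");save(c,"w3");modules(c);modules(c,.061,("red",));bays(c)
s=camera("scene");save(s,"s3")
E
```

```text
t 8.8 tcp [ 0.4354 -0.0862  0.2233] closeang -0.035 F [ 1.  -0.3 -0.2] w 0.0565 g 0.0 q [ 0.58 -0.05 -0.47  1.89 -0.02  1.3   0.08]
red [466. 136.] c [609.6 -47.1] mean [609.7 -47.1] long/short mm [21.9, 11.8] ang -0.035 depth z 0.0622
blue [264.  14.] c [390.2  85.8] mean [390.3  85.5] long/short mm [20.0, 12.0] ang -0.684 depth z 0.0229
blue [312.  87.] c [437.7  12.6] mean [436.9  11.4] long/short mm [24.7, 16.3] ang 0.973 depth z 0.0231
red [466. 136.] c [591.3 -43. ] mean [591.3 -43. ] long/short mm [19.5, 10.6] ang -0.035 depth z 0.0622
bay [475.  31.] 853 [594.4  55.1  39. ] [0.5938 0.0548 0.0401]
bay [471.  67.] 792 [593.5  22.8  39. ] [0.593  0.0227 0.0402]
bay [467. 101.] 720 [592.5  -9.1  39. ] [ 0.592  -0.0091  0.0401]
```

View pics/w3.png

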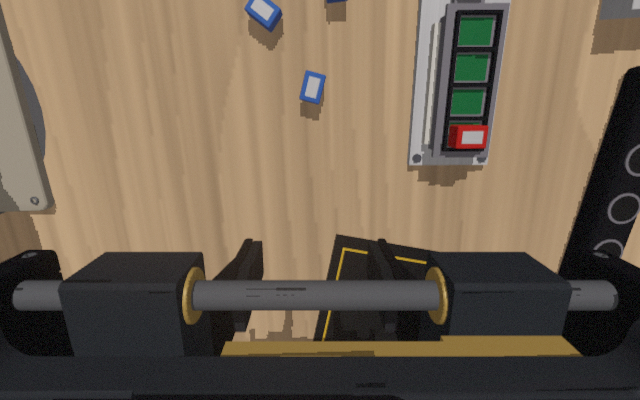

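The red module is seated at (466,136) with its top at 61 mm. The blue target is at (312,87); its patch mask picks up some bench, so I keep only the largest component.

```bash
python3 - <<'E'
s=open('h.py').read()
s=s.replace("            if pp.sum()<20: continue\n","""            n,l,sx,_=cv2.connectedComponentsWithStats(cv2.morphologyEx(pp.astype(np.uint8),cv2.MORPH_OPEN,np.ones((3,3),np.uint8)),connectivity=4)
            if n<2: continue
            pp=l==1+sx[1:,4].argmax()
            if pp.sum()<20: continue
""")
open('h.py','w').write(s)
from h import *
c=camera("wrist");modules(c)
E
```

```text
red [463. 139.] c [609.4 -46.9] mean [609.3 -46.9] long/short mm [22.0, 11.9] ang -0.032 depth z 0.0622
blue [263.  15.] c [390.2  85.8] mean [390.2  85.9] long/short mm [20.0, 12.0] ang -0.674 depth z 0.0228
blue [311.  90.] c [436.8  11.1] mean [436.8  11.1] long/short mm [20.0, 11.7] ang 1.281 depth z 0.023
```

>>> step_arm:
  delta_pos:
    - [0.011,0.778,-0.4]
    - [0.011,0.778,-0.4]
    - [0.011,0.778,-0.4]
    - [0.011,0.778,-0.4]
    - [0.011,0.778,-0.4]
    - [0,0,-0.946]
    - [0,0,-0.946]
    - [0,0,-0.946]
    - [0,0,-0.946]
    - [0,0,-0.946]
    - [0,0,-0.946]
    - [0,0,-0.944]
  turn: [0.914,0.914,0.914,0.914,0.914,0.914,0.914,0.914,0.914,0.914,0.914,0.914]

```text
time: 10.15
ee_pos: [0.4392, 0.0152, 0.0065]
eef_rot: [0.139, 0.99, 0.001, 0.0]
ft_force: [-0.0, -0.2, -0.1]
width: 0.0567
grip_force: 0.0
```

>>> step_arm:
  delta_pos:
    - [0,0,0]
    - [0,0,0]
    - [0,0,0]
    - [0,0,0]
    - [0,0,0]
    - [0,0,0]
    - [0,0,0]
    - [0,0,0]
  turn: [0,0,0,0,0,0,0,0]
  grip: 1

```text
time: 10.95
ee_pos: [0.4396, 0.0138, 0.0085]
eef_rot: [0.143, 0.99, 0.0, 0.001]
ft_force: [-1.1, 0.9, 7.2]
width: 0.0296
grip_force: 15.0
```

```bash
python3 - <<'E'
from h import *
st()
E
```

```text
t 10.9 tcp [0.4396 0.0138 0.0085] closeang 1.285 F [-1.1  0.9  7.2] w 0.0296 g 15.00064954161644 q [ 0.44  0.24 -0.61  2.12  0.19  0.83  1.  ]
```

>>> step_arm:
  delta_pos:
    - [0,0,1]
    - [0,0,1]
    - [0,0,1]
    - [0,0,1]
    - [0,0,0]
  turn: [0,0,0,0,0]

```text
time: 11.45
ee_pos: [0.4407, 0.0139, 0.1108]
eef_rot: [0.143, 0.99, -0.0, 0.003]
ft_force: [0.3, 0.4, -0.8]
width: 0.03
grip_force: 15.0
```

>>> step_arm:
  delta_pos:
    - [0.509,-0.0823,0]
    - [0.509,-0.0823,0]
    - [0.509,-0.0823,0]
    - [0.509,-0.0823,0]
    - [0.509,-0.0823,0]
    - [0.509,-0.0823,0]
    - [0.509,-0.0823,0]
    - [0.509,-0.0823,0]
    - [0.509,-0.0823,0]
    - [0.509,-0.0823,0]
    - [0.509,-0.0823,0]
    - [0.509,-0.0823,0]
  turn: [-0.915,-0.915,-0.915,-0.915,-0.915,-0.915,-0.915,-0.915,-0.915,-0.915,-0.915,-0.915]

```text
time: 12.65
ee_pos: [0.5915, -0.011, 0.1067]
eef_rot: [0.72, 0.694, -0.0, -0.0]
ft_force: [-0.8, 0.7, -0.0]
width: 0.0299
grip_force: 15.0
```

>>> step_arm:
  delta_pos:
    - [0,0,0]
    - [0,0,0]
    - [0,0,0]
  turn: [0,0,0]

```text
time: 12.95
ee_pos: [0.5907, -0.0107, 0.1072]
eef_rot: [0.718, 0.696, -0.0, -0.0]
ft_force: [-1.5, 0.0, -0.1]
width: 0.0298
grip_force: 15.0
```

```bash
python3 - <<'E'
from h import *
s=st();c=camera("wrist");bays(c);modules(c,s["ee_pos"][2]+.0135,("blue",));modules(c,.022,("orange",))
E
```

```text
t 12.9 tcp [ 0.5907 -0.0107  0.1072] closeang -0.03 F [-1.5  0.  -0.1] w 0.0298 g 14.999876618385315 q [ 0.3   0.38 -0.44  1.67  0.18  1.13 -0.22]
bay [316. 125.] 1515 [594.2  54.8  39. ] [0.5941 0.055  0.0399]
bay [316. 171.] 1381 [593.   22.9  39. ] [0.593 0.023 0.04 ]
bay [316. 213.] 1163 [592.1  -8.6  39. ] [ 0.5921 -0.0083  0.0399]
blue [133.  49.] c [515.6  92.2] mean [515.6  92.3] long/short mm [12.1, 7.2] ang -1.499 depth z 0.0228
blue [43. 88.] c [471.   78.1] mean [471.   78.1] long/short mm [12.2, 7.2] ang -0.666 depth z 0.0227
blue [315. 250.] c [591.3  -8.7] mean [591.3  -8.7] long/short mm [19.8, 11.6] ang -0.03 depth z 0.1214
```

>>> step_arm:
  delta_pos:
    - [0.03,-0.01,-0.5]
    - [0,0,-0.5]
    - [0,0,-0.5]
    - [0,0,-0.5]
    - [0,0,-0.22]
    - [0,0,-0.12]
    - [0,0,0]
  turn: [0,0,0,0,0,0,0]

```text
time: 13.7
ee_pos: [0.5921, -0.0111, 0.0487]
eef_rot: [0.718, 0.696, -0.0, -0.0]
ft_force: [-0.2, -0.1, -0.9]
width: 0.0303
grip_force: 15.0
```

>>> step_arm:
  delta_pos:
    - [0,0,0]
    - [0,0,0]
    - [0,0,0]
    - [0,0,0]
    - [0,0,1]
    - [0,0,1]
    - [0,0,1]
    - [-0.8,0.5,1]
    - [-0.9,0.8,1]
    - [-0.9,0.8,1]
    - [-0.9,0.8,1]
    - [-0.9,0.8,0]
  turn: [0,0,0,0,0,0,0,0,0,0,0,0]
  grip: 0.35

```text
time: 14.9
ee_pos: [0.4827, 0.0826, 0.2275]
eef_rot: [0.718, 0.696, 0.002, 0.002]
ft_force: [0.6, 1.0, 0.5]
width: 0.0565
grip_force: 0.0
```

>>> step_arm:
  delta_pos:
    - [-0.9,0.8,0]
    - [0,0.8,0]
    - [0,0,0]
    - [0,0,0]
    - [0,0,0]
  turn: [0,0,0,0,0]

```text
time: 15.4
ee_pos: [0.46, 0.1204, 0.2239]
eef_rot: [0.719, 0.695, -0.0, 0.0]
ft_force: [0.0, -0.1, 0.1]
width: 0.0564
grip_force: 0.0
```

```bash
python3 - <<'E'
from h import *
st();c=camera("wrist");save(c,"w4");modules(c);modules(c,.061,("red","blue"));bays(c)
s=camera("scene");save(s,"s4");np.savez("s4.npz",**s);modules(s,.022,("orange",));modules(s,.061,("red",))
E
```

```text
t 15.4 tcp [0.46   0.1204 0.2239] closeang -0.033 F [ 0.  -0.1  0.1] w 0.0564 g 0.0 q [ 0.22  0.03 -0.58  1.81  0.02  1.3  -0.4 ]
blue [229. 117.] c [368.1 189.9] mean [368. 190.] long/short mm [19.8, 11.9] ang -1.457 depth z 0.023
blue [427. 159.] c [597.8 138.7] mean [596.2 140. ] long/short mm [12.8, 11.1] ang -1.503 depth z 0.0402
blue [318. 185.] c [464.2 108.8] mean [464.2 108.9] long/short mm [18.9, 11.4] ang 1.544 depth z 0.0229
blue [258. 206.] c [390.   85.5] mean [390.1  85.4] long/short mm [19.9, 12.0] ang -0.659 depth z 0.0228
orange [300.  92.] c [448.4 213.5] mean [448.4 213.8] long/short mm [19.1, 11.2] ang -1.125 depth z 0.023
blue [229. 117.] c [378.2 190.7] mean [378.2 190.8] long/short mm [17.7, 10.6] ang -1.457 depth z 0.023
blue [427. 159.] c [583.3 145. ] mean [581.9 146.1] long/short mm [11.4, 9.9] ang -1.503 depth z 0.0402
blue [318. 185.] c [464.  118.3] mean [464.  118.4] long/short mm [16.9, 10.2] ang 1.544 depth z 0.0229
blue [258. 206.] c [397.8  97.5] mean [397.9  97.4] long/short mm [17.8, 10.7] ang -0.659 depth z 0.0228
bay [434. 234.] 505 [594.3  54.8  39. ] [0.5939 0.0554 0.0401]
bay [422. 260.] 157 [583.1  22.8  39. ] [0.5819 0.0248 0.0403]
red [298. 209.] c [589.5 -41.2] mean [589.2 -41.3] long/short mm [15.8, 6.9] ang -0.036 depth z 0.063
```

View pics/w4.png

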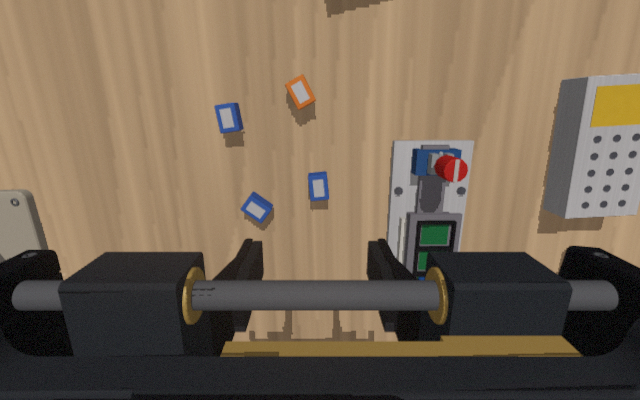

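The picture shows orange at (300,92), the three decoy blues, and the blue module partly visible in its bay at (424,285). Next is orange.

>>> step_arm:
  delta_pos:
    - [-0.093,0.746,-0.4]
    - [-0.093,0.746,-0.4]
    - [-0.093,0.746,-0.4]
    - [-0.093,0.746,-0.4]
    - [-0.093,0.746,-0.4]
    - [0,0,-0.949]
    - [0,0,-0.949]
    - [0,0,-0.949]
    - [0,0,-0.949]
    - [0,0,-0.949]
    - [0,0,-0.949]
    - [0,0,-0.946]
  turn: [-0.758,-0.758,-0.758,-0.758,-0.758,-0.758,-0.758,-0.758,-0.758,-0.758,-0.758,-0.758]

```text
time: 16.7
ee_pos: [0.4483, 0.2139, 0.0069]
eef_rot: [0.976, 0.219, -0.0, 0.0]
ft_force: [-0.0, 0.3, -0.5]
width: 0.0564
grip_force: 0.0
```

>>> step_arm:
  delta_pos:
    - [0,0,0]
    - [0,0,0]
    - [0,0,0]
    - [0,0,0]
    - [0,0,0]
    - [0,0,0]
    - [0,0,0]
    - [0,0,0]
  turn: [0,0,0,0,0,0,0,0]
  grip: 1

```text
time: 17.5
ee_pos: [0.4489, 0.2148, 0.0091]
eef_rot: [0.975, 0.222, 0.001, 0.0]
ft_force: [-0.6, -0.9, 7.3]
width: 0.0299
grip_force: 15.0
```

```bash
python3 - <<'E'
from h import *
st()
E
```

```text
t 17.5 tcp [0.4489 0.2148 0.0091] closeang -1.123 F [-0.6 -0.9  7.3] w 0.0299 g 14.983005076646805 q [-0.06  0.35 -0.54  1.98  0.23  0.87 -1.84]
```

>>> step_arm:
  delta_pos:
    - [0,0,1]
    - [0,0,1]
    - [0,0,1]
    - [0,0,1]
    - [0,0,0]
  turn: [0,0,0,0,0]

```text
time: 18.0
ee_pos: [0.4499, 0.2156, 0.1116]
eef_rot: [0.975, 0.222, 0.003, -0.0]
ft_force: [-0.1, 1.1, -0.7]
width: 0.0295
grip_force: 15.0
```

>>> step_arm:
  delta_pos:
    - [0.481,-0.64,0]
    - [0.481,-0.64,0]
    - [0.481,-0.64,0]
    - [0.481,-0.64,0]
    - [0.481,-0.64,0]
    - [0.481,-0.64,0]
    - [0.481,-0.64,0]
    - [0.481,-0.64,0]
    - [0.481,-0.64,0]
    - [0.481,-0.64,0]
    - [0.481,-0.64,0]
    - [0.481,-0.64,0]
  turn: [0.759,0.759,0.759,0.759,0.759,0.759,0.759,0.759,0.759,0.759,0.759,0.759]

```text
time: 19.2
ee_pos: [0.5925, 0.0217, 0.1075]
eef_rot: [0.717, 0.698, -0.0, -0.0]
ft_force: [0.2, -0.2, -1.0]
width: 0.0301
grip_force: 15.0
```

>>> step_arm:
  delta_pos:
    - [0,0,0]
    - [0,0,0]
    - [0,0,0]
  turn: [0,0,0]

```text
time: 19.5
ee_pos: [0.5918, 0.0236, 0.1078]
eef_rot: [0.718, 0.696, 0.0, -0.0]
ft_force: [-0.4, 0.6, -0.4]
width: 0.0298
grip_force: 15.0
```

```bash
python3 - <<'E'
from h import *
s=st();c=camera("wrist");bays(c);modules(c,s["ee_pos"][2]+.013,("orange",))
E
```

```text
t 19.5 tcp [0.5918 0.0236 0.1078] closeang -0.031 F [-0.4  0.6 -0.4] w 0.0298 g 14.983702003955841 q [ 0.34  0.41 -0.56  1.66  0.23  1.14 -0.32]
bay [316. 174.] 1348 [594.1  54.8  39. ] [0.5943 0.055  0.0399]
bay [316. 216.] 1196 [593.1  22.9  39. ] [0.5931 0.0232 0.0399]
orange [314. 252.] c [592.2  21.8] mean [592.2  21.9] long/short mm [19.8, 10.1] ang -0.031 depth z 0.1215
```

>>> step_arm:
  delta_pos:
    - [0.03,0.03,-0.5]
    - [0,0,-0.5]
    - [0,0,-0.5]
    - [0,0,-0.5]
    - [0,0,-0.22]
    - [0,0,-0.12]
    - [0,0,0]
  turn: [0,0,0,0,0,0,0]

```text
time: 20.25
ee_pos: [0.593, 0.0234, 0.0492]
eef_rot: [0.718, 0.696, -0.0, -0.0]
ft_force: [0.1, -0.9, 0.8]
width: 0.0301
grip_force: 15.0
```

>>> step_arm:
  delta_pos:
    - [0,0,0]
    - [0,0,0]
    - [0,0,0]
    - [0,0,0]
    - [0,0,1]
    - [0,0,1]
    - [0,0,1]
    - [0,0,1]
    - [0,0,1]
    - [0,0,1]
    - [0,0,1]
    - [0,0,1]
  turn: [0,0,0,0,0,0,0,0,0,0,0,0]
  grip: 0.35

```text
time: 21.45
ee_pos: [0.593, 0.0233, 0.2507]
eef_rot: [0.718, 0.696, 0.0, 0.0]
ft_force: [0.8, -0.4, 0.5]
width: 0.0566
grip_force: 0.0
```

>>> step_arm:
  delta_pos:
    - [0,0.9,0]
    - [0,0.9,0]
    - [0,0.9,0]
    - [-0.4,0.9,0]
    - [-0.4,0.9,0]
    - [-0.4,0.9,0]
    - [-0.4,0.9,0]
    - [-0.4,0.9,0]
    - [0,0.9,0]
    - [0,0,0]
    - [0,0,0]
    - [0,0,0]
  turn: [0,0,0,0,0,0,0,0,0,0,0,0]

```text
time: 22.65
ee_pos: [0.5435, 0.2247, 0.2495]
eef_rot: [0.718, 0.696, -0.0, 0.0]
ft_force: [-0.4, 0.0, 0.6]
width: 0.0567
grip_force: 0.0
```

```bash
python3 - <<'E'
from h import *
st();c=camera("wrist");save(c,"w5");np.savez("w5.npz",**c)
W=world(c)
for ce,a,m in blobs(c,"yellow",100):
    p=W[m];print(ce.round(),a,np.median(p,0).round(4))
    t=m&(abs(W[...,2]-.051)<.004)
    if t.sum()>100:
        v,u=np.nonzero(t);xy=np.array([ray(c,a_,b_,.05)[:2] for a_,b_ in zip(u,v)])
        print(t.sum(),cv2.minAreaRect((xy*1000).astype(np.float32)))
s=camera("scene");save(s,"s5")
im=s["image"][120:245,255:400]
cv2.imwrite("pics/s5c.png",cv2.resize(im[...,::-1],None,fx=5,fy=4.6,interpolation=cv2.INTER_CUBIC))
E
```

```text
t 22.6 tcp [0.5435 0.2247 0.2495] closeang -0.032 F [-0.4  0.   0.6] w 0.0567 g 0.0 q [ 0.08  0.31 -0.68  1.49  0.2   1.41 -0.64]
[314.  35.] 7862 [0.5448 0.3694 0.0503]
7566 ((550.6004638671875, 373.2707214355469), (151.4401397705078, 56.30358123779297), 11.60737419128418)
[512. 199.] 1576 [0.7766 0.19   0.0394]
```

View pics/w5.png

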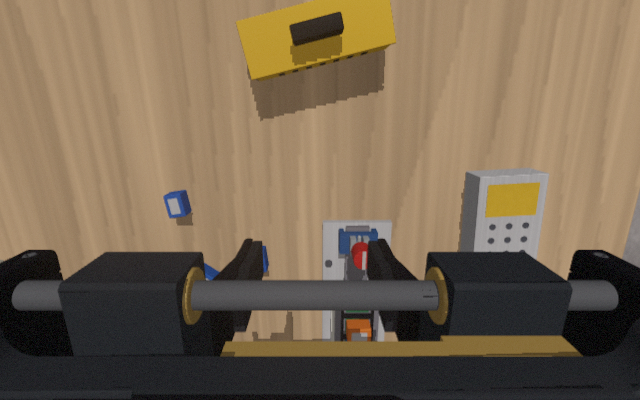

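View pics/s5c.png

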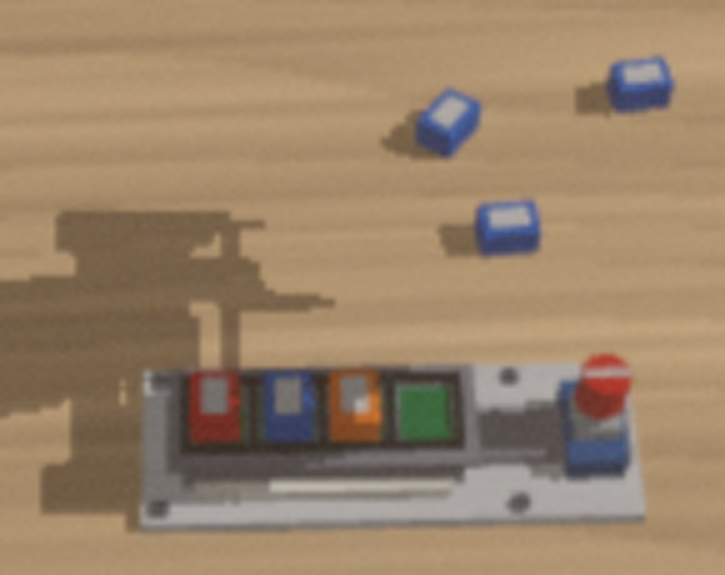

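All three modules stand in their bays: red, blue and orange at crop (215,405), (288,400) and (355,400). The cover measures 151x56 mm, centre (550.6,373.3), long axis at 0.203 rad, rib at (316,28) in the wrist view. I grip the rib across the cover's y.

>>> step_arm:
  delta_pos:
    - [0.0355,0.743,-0.4]
    - [0.0355,0.743,-0.4]
    - [0.0355,0.743,-0.4]
    - [0.0355,0.743,-0.4]
    - [0.0355,0.743,-0.4]
    - [0.0355,0.743,-0.4]
    - [0.0355,0.743,-0.4]
    - [0.0355,0.743,-0.4]
    - [0,0,-0.8]
    - [0,0,-0.8]
    - [0,0,-0.5]
    - [0,0,0]
  turn: [-0.94,-0.94,-0.94,-0.94,-0.94,-0.94,-0.94,-0.94,-0.94,-0.94,-0.94,-0.79]

```text
time: 23.95
ee_pos: [0.5498, 0.3727, 0.1145]
eef_rot: [0.995, 0.099, -0.002, 0.001]
ft_force: [0.3, 0.0, 0.1]
width: 0.0569
grip_force: 0.0
```

>>> step_arm:
  delta_pos:
    - [0,0,0]
    - [0,0,0]
    - [0,0,0]
  turn: [0,0,0]

```text
time: 24.25
ee_pos: [0.5505, 0.3743, 0.1174]
eef_rot: [0.995, 0.103, 0.0, -0.0]
ft_force: [-0.4, -0.1, -0.2]
width: 0.0564
grip_force: 0.0
```

```bash
python3 - <<'E'
from h import *
st();c=camera("wrist");save(c,"w6");W=world(c)
m=(mask(c,"yellow")>0)&(abs(W[...,2]-.051)<.004)
v,u=np.nonzero(m);xy=np.array([ray(c,a,b,.05)[:2] for a,b in zip(u,v)])
print(m.sum(),cv2.minAreaRect((xy*1000).astype(np.float32)))
E
```

```text
t 24.2 tcp [0.5505 0.3743 0.1174] closeang -1.365 F [-0.4 -0.1 -0.2] w 0.0564 g 0.0 q [-0.33  0.53 -0.46  1.45  0.24  1.22 -2.19]
11082 ((562.6967163085938, 376.5303955078125), (126.3983383178711, 55.698604583740234), 11.58324909210205)
```

>>> step_arm:
  delta_pos:
    - [0,-0.04,-0.8]
    - [0,0,-0.8]
    - [0,0,-0.6]
    - [0,0,-0.35]
    - [0,0,0]
  turn: [0,0,0,0,0]

```text
time: 24.8
ee_pos: [0.5497, 0.373, 0.0521]
eef_rot: [0.995, 0.102, -0.001, 0.0]
ft_force: [0.2, 0.1, 0.5]
width: 0.0564
grip_force: 0.0
```

>>> step_arm:
  delta_pos:
    - [0,0,0]
    - [0,0,0]
    - [0,0,0]
    - [0,0,0]
    - [0,0,0]
    - [0,0,0]
    - [0,0,0]
    - [0,0,0]
    - [0,0,0]
    - [0,0,0]
  turn: [0,0,0,0,0,0,0,0,0,0]
  grip: 1
  newtons: 45

```text
time: 25.8
ee_pos: [0.5502, 0.3735, 0.0533]
eef_rot: [0.995, 0.102, 0.0, -0.0]
ft_force: [0.1, 0.0, 0.6]
width: 0.0156
grip_force: 44.9
```

```bash
python3 - <<'E'
from h import *
st()
E
```

```text
t 25.8 tcp [0.5502 0.3735 0.0533] closeang -1.366 F [0.1 0.  0.6] w 0.0156 g 44.92684006690979 q [-0.34  0.59 -0.45  1.5   0.27  1.11 -2.21]
```

>>> step_arm:
  delta_pos:
    - [0,0,0.6]
    - [0,0,1]
    - [0,0,1]
    - [0,0,1]
    - [0,0,1]
    - [0,0,0.6]
  turn: [0,0,0,0,0,0]

```text
time: 26.4
ee_pos: [0.5506, 0.3738, 0.1864]
eef_rot: [0.995, 0.102, 0.001, -0.001]
ft_force: [0.4, -0.2, -1.7]
width: 0.0158
grip_force: 44.9
```

>>> step_arm:
  delta_pos:
    - [0.107,-0.93,0]
    - [0.107,-0.93,0]
    - [0.107,-0.93,0]
    - [0.107,-0.93,0]
    - [0.107,-0.93,0]
    - [0.107,-0.93,0]
    - [0.107,-0.93,0]
    - [0.107,-0.93,0]
    - [0.107,-0.93,0]
    - [0.107,-0.93,0]
    - [0.107,-0.93,0]
    - [0.107,-0.93,0]
  turn: [0.928,0.928,0.928,0.928,0.928,0.928,0.928,0.928,0.928,0.928,0.928,0.928]

```text
time: 27.6
ee_pos: [0.5821, 0.0934, 0.1835]
eef_rot: [0.716, 0.698, -0.0, -0.0]
ft_force: [0.4, -0.6, -1.4]
width: 0.0153
grip_force: 44.9
```

>>> step_arm:
  delta_pos:
    - [0.104,-0.88,0]
    - [0.104,-0.88,0]
    - [0.104,-0.88,0]
    - [0.104,-0.88,0]
    - [0,0,0]
    - [0,0,0]
    - [0,0,0]
    - [0,0,0]
  turn: [0,0,0,0,0,0,0,0]

```text
time: 28.4
ee_pos: [0.5926, 0.0077, 0.1834]
eef_rot: [0.717, 0.697, 0.0, -0.0]
ft_force: [0.0, 0.8, -1.1]
width: 0.0155
grip_force: 44.9
```

```bash
python3 - <<'E'
from h import *
st()
for n in("wrist","scene","side"):
    c=camera(n);save(c,n[0]+"7");W=world(c);q=W[...,2]
    for ce,a,m in blobs(c,"yellow",600):
        z=np.percentile(q[m],90);t=m&(abs(q-z)<.004)
        v,u=np.nonzero(t);xy=np.array([ray(c,a,b,z-.001)[:2] for a,b in zip(u,v)])
        print(n,m.sum(),round(float(z),4),cv2.minAreaRect((xy*1000).astype(np.float32)))
E
```

```text
t 28.4 tcp [0.5926 0.0077 0.1834] closeang -0.028 F [ 0.   0.8 -1.1] w 0.0155 g 44.921228885650635 q [ 0.37  0.34 -0.57  1.58  0.19  1.28 -0.25]
wrist 13627 0.1814 ((593.9102783203125, 41.883262634277344), (81.56452941894531, 55.51980972290039), 88.32762145996094)
wrist 1218 0.1813 ((591.4282836914062, -39.54174041748047), (20.82826042175293, 37.30214309692383), 88.30847930908203)
scene 982 0.0942 ((-79.21249389648438, 551.0128173828125), (98.97798919677734, 17.21456527709961), 72.7018814086914)
side 873 0.1808 ((593.0145263671875, 15.895797729492188), (147.02247619628906, 55.20724868774414), 88.4844741821289)
```

View pics/s7.png

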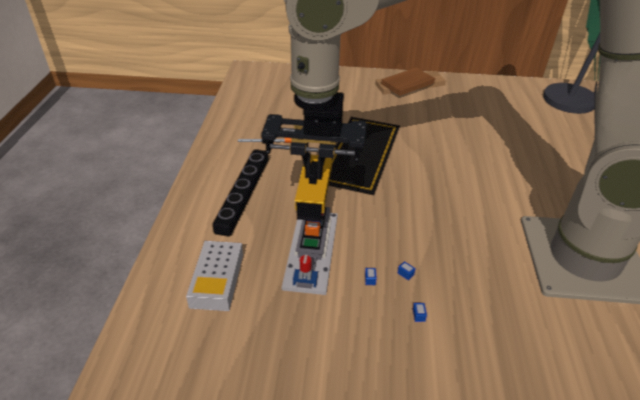

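The side picture shows the cover hanging square over the housing, at about (315,185). Measured alignment with the housing is within 0.5 mm and 0.001 rad. I lower it.

>>> step_arm:
  delta_pos:
    - [0,0,-0.8]
    - [0,0,-0.8]
    - [0,0,-0.8]
    - [0,0,-0.7]
    - [0,0,-0.4]
    - [0,0,-0.2]
    - [0,0,0]
    - [0,0,0]
  turn: [0,0,0,0,0,0,0,0]

```text
time: 29.35
ee_pos: [0.5932, 0.0066, 0.0916]
eef_rot: [0.718, 0.696, 0.0, 0.0]
ft_force: [-1.4, -0.6, -0.7]
width: 0.0157
grip_force: 44.9
```

>>> step_arm:
  delta_pos:
    - [0,0,-0.1]
    - [0,0,-0.1]
    - [0,0,-0.1]
    - [0,0,0]
  turn: [0,0,0,0]

```text
time: 29.75
ee_pos: [0.5936, 0.0069, 0.0844]
eef_rot: [0.718, 0.696, 0.001, 0.001]
ft_force: [-0.3, 0.6, 5.4]
width: 0.0159
grip_force: 44.9
```

>>> step_arm:
  delta_pos:
    - [0,0,-0.1]
    - [0,0,-0.1]
    - [0,0,-0.1]
    - [0,0,0]
  turn: [0,0,0,0]

```text
time: 30.15
ee_pos: [0.5938, 0.0064, 0.0769]
eef_rot: [0.718, 0.696, 0.001, 0.001]
ft_force: [0.9, 0.3, -2.2]
width: 0.0156
grip_force: 45.0
```

>>> step_arm:
  delta_pos:
    - [0,0,-0.1]
    - [0,0,-0.06]
    - [0,0,0]
    - [0,0,0]
  turn: [0,0,0,0]

```text
time: 30.55
ee_pos: [0.5937, 0.0078, 0.073]
eef_rot: [0.717, 0.697, 0.001, 0.001]
ft_force: [-0.4, 3.8, 7.8]
width: 0.0155
grip_force: 45.0
```

>>> step_arm:
  delta_pos:
    - [0,0,-0.04]
    - [0,0,-0.04]
    - [0,0,0]
    - [0,0,0]
  turn: [0,0,0,0]

```text
time: 30.95
ee_pos: [0.5938, 0.0078, 0.0728]
eef_rot: [0.717, 0.697, 0.001, 0.001]
ft_force: [-8.7, 2.8, 24.9]
width: 0.0153
grip_force: 45.0
```

>>> step_arm:
  delta_pos:
    - [0,0,0.06]
    - [0,0,0]
    - [0,0,0]
    - [0,0,0]
    - [0,0,0]
    - [0,0,1]
    - [0,0,1]
    - [0,0,1]
    - [0,0,1]
    - [0,0,1]
    - [0,0,0]
    - [0,0,0]
  turn: [0,0,0,0,0,0,0,0,0,0,0,0]
  grip: 0.4

```text
time: 32.15
ee_pos: [0.5928, 0.0064, 0.1963]
eef_rot: [0.718, 0.696, 0.0, 0.0]
ft_force: [-0.2, 0.2, -0.7]
width: 0.052
grip_force: 0.0
```

```bash
python3 - <<'E'
from h import *
st();c=camera("wrist");save(c,"w8");W=world(c);q=W[...,2]
for ce,a,m in blobs(c,"yellow",600):
    z=np.median(q[m]);t=m&(abs(q-z)<.004);P=W[t]
    A=np.c_[P[:,:2],np.ones(len(P))];k=np.linalg.lstsq(A,P[:,2],rcond=None)[0]
    v,u=np.nonzero(t);xy=np.array([ray(c,a,b,z-.001)[:2] for a,b in zip(u,v)])
    print(m.sum(),round(float(z),4),"tilt",k[:2].round(3),cv2.minAreaRect((xy*1000).astype(np.float32)))
for ce,a,m in blobs(c,"red",60):
    z=np.percentile(q[m],90);t=m&(q>z-.005)
    print("red",ce,a,z,"knob",ray(c,*np.argwhere(t)[:,::-1].mean(0),.076).round(4),np.median(W[t],0).round(4))
b=cv2.inRange(cv2.cvtColor(c["image"],cv2.COLOR_RGB2HSV),(0,0,140),(180,60,255))
E
```

```text
t 32.1 tcp [0.5928 0.0064 0.1963] closeang -0.03 F [-0.2  0.2 -0.7] w 0.052 g 0.0 q [ 0.37  0.33 -0.57  1.56  0.18  1.3  -0.25]
8752 0.0705 tilt [0.001 0.   ] ((594.5008544921875, 6.941917419433594), (150.39566040039062, 55.594661712646484), 88.2085189819336)
red [313.31446541  41.34119497] 636 0.07722204714665246 knob [0.5964 0.1341 0.076 ] [0.5942 0.1342 0.0763]
```

View pics/w8.png

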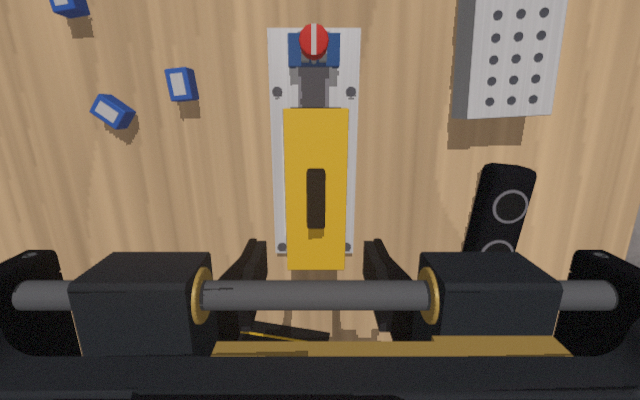

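The picture shows the cover seated flat (top at 70 mm as expected, no tilt) and the knob at (313,41) with its stripe lengthwise. I go to the knob.

>>> step_arm:
  delta_pos:
    - [0.025,0.855,-0.3]
    - [0.025,0.855,-0.3]
    - [0.025,0.855,-0.3]
    - [0.025,0.855,-0.3]
    - [0.025,0.855,-0.3]
    - [0.025,0.855,-0.3]
    - [0,0,-0.9]
    - [0,0,-0.9]
    - [0,0,-0.9]
    - [0,0,-0.7]
    - [0,0,-0.53]
    - [0,0,0]
  turn: [0,0,0,0,0,0,0,0,0,0,0,0]

```text
time: 33.4
ee_pos: [0.5948, 0.1342, 0.0504]
eef_rot: [0.718, 0.696, -0.002, -0.001]
ft_force: [0.5, -0.1, 0.7]
width: 0.0528
grip_force: 0.0
```

>>> step_arm:
  delta_pos:
    - [0,0,0]
    - [0,0,0]
    - [0,0,0]
    - [0,0,0]
    - [0,0,0]
    - [0,0,0]
    - [0,0,0]
    - [0,0,0]
  turn: [0,0,0,0,0,0,0,0]
  grip: 1
  newtons: 40

```text
time: 34.2
ee_pos: [0.5962, 0.1348, 0.0535]
eef_rot: [0.718, 0.696, -0.0, -0.0]
ft_force: [-2.7, -1.1, 5.9]
width: 0.023
grip_force: 40.0
```

```bash
python3 - <<'E'
from h import *
st()
E
```

```text
t 34.2 tcp [0.5962 0.1348 0.0535] closeang -0.03 F [-2.7 -1.1  5.9] w 0.023 g 39.99063128605485 q [ 0.15  0.52 -0.58  1.65  0.31  1.07 -0.55]
```

>>> step_arm:
  delta_pos:
    - [0,0,0.12]
    - [0,0,0.12]
    - [0,0,0.12]
    - [0,0,0.12]
    - [0,0,0]
    - [0,0,0]
  turn: [0,0,0,0,0,0]

```text
time: 34.8
ee_pos: [0.5961, 0.1346, 0.0646]
eef_rot: [0.718, 0.696, -0.0, -0.0]
ft_force: [-0.8, 0.4, -9.0]
width: 0.0231
grip_force: 40.0
```

>>> step_arm:
  delta_pos:
    - [0,0,0]
    - [0,0,0]
    - [0,0,0]
    - [0,0,0]
    - [0,0,0]
    - [0,0,0]
    - [0,0,0]
    - [0,0,0]
    - [0,0,0]
    - [0,0,0]
    - [0,0,0]
    - [0,0,0]
  turn: [0.9,0.9,0.9,0.9,0.9,0.9,0.9,0.9,0.9,0.9,0,0]

```text
time: 36.0
ee_pos: [0.5966, 0.1351, 0.065]
eef_rot: [0.259, 0.966, 0.001, 0.0]
ft_force: [2.3, 4.2, -7.9]
width: 0.0232
grip_force: 40.0
```

```bash
python3 - <<'E'
from h import *
s=st();print(s["torque"])
E
```

```text
t 36.0 tcp [0.5966 0.1351 0.065 ] closeang 1.047 F [ 2.3  4.2 -7.9] w 0.0232 g 39.99819120392203 q [ 0.3   0.56 -0.78  1.64  0.43  1.12  0.45]
[ 1.00535622 -0.59091849  0.03949545]
```

>>> step_arm:
  delta_pos:
    - [0,0,-0.1]
    - [0,0,0]
    - [0,0,0]
    - [0,0,0]
    - [0,0,0]
    - [0,0,0]
  turn: [0,0,0,0,0,0]
  grip: 0.4

```text
time: 36.6
ee_pos: [0.5966, 0.1346, 0.0627]
eef_rot: [0.258, 0.966, 0.0, 0.0]
ft_force: [0.1, 0.3, 0.1]
width: 0.0511
grip_force: 0.0
```

>>> step_arm:
  delta_pos:
    - [0,0,0.8]
    - [0,0,0.8]
    - [0,0,0.8]
    - [0,0,0.8]
    - [0,-0.75,0.8]
    - [0,-0.75,0.8]
    - [0,-0.75,0]
    - [0,-0.75,0]
    - [0,-0.75,0]
    - [0,-0.75,0]
    - [0,0,0]
    - [0,0,0]
  turn: [0,0,0,0,-0.9,-0.9,-0.9,-0.9,-0.9,-0.9,-0.9,-0.9]

```text
time: 37.8
ee_pos: [0.5964, 0.0213, 0.1826]
eef_rot: [0.641, 0.768, -0.0, 0.0]
ft_force: [0.8, 0.2, -0.6]
width: 0.0522
grip_force: 0.0
```

>>> step_arm:
  delta_pos:
    - [0,0,0]
    - [0,0,0]
    - [0,0,0]
    - [0,0,0]
    - [0,0,0]
  turn: [-0.9,-0.88,0,0,0]

```text
time: 38.3
ee_pos: [0.5964, 0.0222, 0.1825]
eef_rot: [0.716, 0.698, 0.0, 0.0]
ft_force: [0.3, -0.1, 0.3]
width: 0.0522
grip_force: 0.0
```

```bash
python3 - <<'E'
from h import *
st();c=camera("wrist");save(c,"w9");W=world(c);q=W[...,2]
cv2.imwrite("pics/w9c.png",cv2.resize(c["image"][:260,200:440,::-1],None,fx=2.3,fy=2.3))
for ce,a,m in blobs(c,"yellow",600):
    t=m&(abs(q-.0705)<.004)
    v,u=np.nonzero(t);xy=np.array([ray(c,a,b,.07)[:2] for a,b in zip(u,v)])
    print(t.sum(),np.median(q[t]),cv2.minAreaRect((xy*1000).astype(np.float32)))
for ce,a,m in blobs(c,"red",30):
    z=np.percentile(q[m],90);t=m&(q>z-.005)
    print("red",ce,a,z,np.median(W[t],0).round(4))
s=camera("scene");W=world(s);m=(mask(s,"yellow")>0)&(abs(W[...,2])<.015)&(W[...,1]<-.15)
v,u=np.nonzero(m);xy=np.array([ray(s,a,b,.004)[:2] for a,b in zip(u,v)])
print("mat",m.sum(),cv2.minAreaRect((xy*1000).astype(np.float32)))
E
```

```text
return _methods._mean(a, axis=axis, dtype=dtype,
  ret = ret.dtype.type(ret / rcount)
Traceback (most recent call last):
cv2.error: OpenCV(4.12.0) /io/opencv/modules/imgproc/src/convhull.cpp:143: error: (-215:Assertion failed) total >= 0 && (depth == CV_32F || depth == CV_32S) in function 'convexHull'
```

View pics/w9c.png

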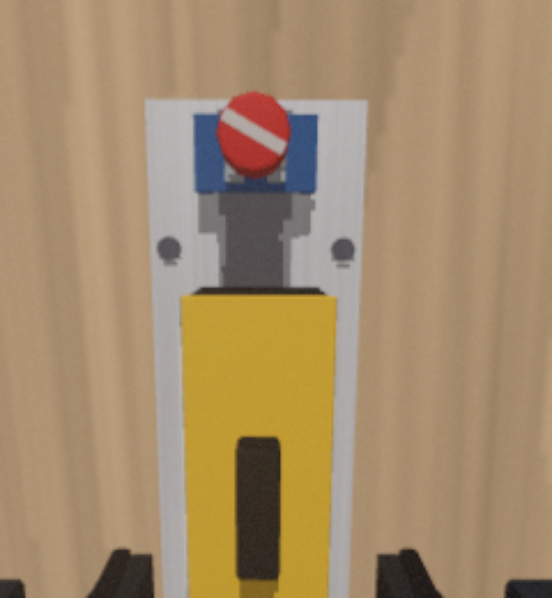

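The picture shows the stripe turned about 60° and the knob holding. I check its height, and the mat.

```bash
python3 - <<'E'
from h import *
c=camera("wrist");W=world(c);q=W[...,2]
t=(mask(c,"yellow")>0)&(abs(q-.0705)<.005)
print("cover",t.sum(),np.median(q[t]))
for ce,a,m in blobs(c,"red",30):
    z=np.percentile(q[m],50);print("red",ce,a,z)
s=camera("scene");W=world(s);m=(mask(s,"yellow")>0)&(abs(W[...,2])<.015)&(W[...,1]<-.15)
v,u=np.nonzero(m);xy=np.array([ray(s,a,b,.004)[:2] for a,b in zip(u,v)])
print("mat",m.sum(),cv2.minAreaRect((xy*1000).astype(np.float32)))
E
```

```text
cover 8234 0.0704528063997677
red [313.79537954  48.46864686] 303 0.08558468499826005
red [306.66846361  66.04851752] 371 0.08550087661649308
mat 448 ((493.92108154296875, -338.75091552734375), (302.0188903808594, 129.9491424560547), 77.7118148803711)
```

>>> step_arm:
  delta_pos:
    - [-0.058,-0.31,-0.6]
    - [-0.058,-0.31,-0.6]
    - [0,0,-0.9]
    - [0,0,-0.9]
    - [0,0,-0.7]
    - [0,0,-0.4]
    - [0,0,-0.24]
    - [0,0,0]
    - [0,0,0]
  turn: [-0.04,0,0,0,0,0,0,0,0]

```text
time: 39.35
ee_pos: [0.5939, 0.0066, 0.0746]
eef_rot: [0.718, 0.696, 0.0, 0.0]
ft_force: [0.5, -0.1, -0.6]
width: 0.0527
grip_force: 0.0
```

>>> step_arm:
  delta_pos:
    - [0,0,0]
    - [0,0,0]
    - [0,0,0]
    - [0,0,0]
    - [0,0,0]
    - [0,0,0]
    - [0,0,0]
    - [0,0,0]
  turn: [0,0,0,0,0,0,0,0]
  grip: 1
  newtons: 55

```text
time: 40.15
ee_pos: [0.5936, 0.0066, 0.0741]
eef_rot: [0.718, 0.696, 0.0, 0.0]
ft_force: [-0.1, 0.2, -0.4]
width: 0.0156
grip_force: 55.0
```

```bash
python3 - <<'E'
from h import *
st()
s=dict(np.load("scene0.npz"));W=world(s);m=(mask(s,"yellow")>0)&(abs(W[...,2])<.015)&(W[...,1]<-.15)
v,u=np.nonzero(m);xy=np.array([ray(s,a,b,.004)[:2] for a,b in zip(u,v)])
print("mat",m.sum(),cv2.minAreaRect((xy*1000).astype(np.float32)))
E
```

```text
t 40.1 tcp [0.5936 0.0066 0.0741] closeang -0.032 F [-0.1  0.2 -0.4] w 0.0156 g 54.99748706817627 q [ 0.39  0.46 -0.6   1.69  0.28  1.08 -0.33]
mat 698 ((494.47216796875, -339.41522216796875), (303.3702392578125, 130.99749755859375), 77.58412170410156)
```

>>> step_arm:
  delta_pos:
    - [-0.009,-0.3,0]
    - [-0.012,-0.4,0]
    - [-0.012,-0.4,0]
    - [0,0,0]
  turn: [0,0,0,0]

```text
time: 40.55
ee_pos: [0.5928, -0.0234, 0.0741]
eef_rot: [0.719, 0.695, -0.0, 0.0]
ft_force: [0.9, 0.8, 1.0]
width: 0.0154
grip_force: 55.0
```

>>> step_arm:
  delta_pos:
    - [-0.012,-0.4,0]
    - [-0.012,-0.4,0]
    - [-0.012,-0.4,0]
    - [0,0,0]
    - [0,0,0]
  turn: [0,0,0,0,0]

```text
time: 41.05
ee_pos: [0.5918, -0.0525, 0.0741]
eef_rot: [0.719, 0.695, -0.001, 0.001]
ft_force: [0.2, -1.3, 0.8]
width: 0.0154
grip_force: 55.0
```

```bash
python3 - <<'E'
from h import *
st();c=camera("wrist");save(c,"w10");cv2.imwrite("pics/w10c.png",cv2.resize(c["image"][:280,170:470,::-1],None,fx=2,fy=2))
E
```

```text
t 41.0 tcp [ 0.5918 -0.0525  0.0741] closeang -0.034 F [ 0.2 -1.3  0.8] w 0.0154 g 54.998109340667725 q [ 0.47  0.45 -0.58  1.69  0.28  1.08 -0.22]
```

View pics/w10c.png

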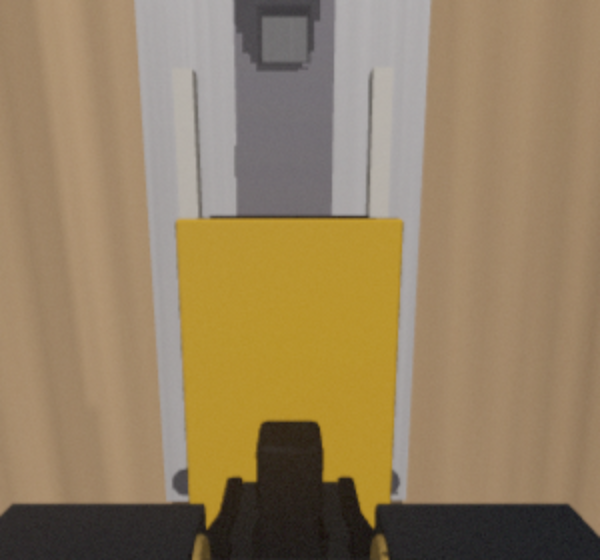

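The housing is slid out, with its lug hole visible at crop (285,38), clear of the bridge. I lift it and carry it to the mat.

>>> step_arm:
  delta_pos:
    - [0,0,0.4]
    - [0,0,0.8]
    - [0,0,1]
    - [0,0,1]
    - [0,0,0.6]
    - [0,0,0]
  turn: [0,0,0,0,0,0]

```text
time: 41.7
ee_pos: [0.5926, -0.0505, 0.1709]
eef_rot: [0.718, 0.696, 0.001, 0.001]
ft_force: [0.0, -0.6, -5.8]
width: 0.0158
grip_force: 55.0
```

>>> step_arm:
  delta_pos:
    - [-0.298,-0.918,0]
    - [-0.298,-0.918,0]
    - [-0.298,-0.918,0]
    - [-0.298,-0.918,0]
    - [-0.298,-0.918,0]
    - [-0.298,-0.918,0]
    - [-0.298,-0.918,0]
    - [-0.298,-0.918,0]
    - [-0.298,-0.918,0]
    - [-0.298,-0.918,0]
    - [-0.298,-0.918,0]
    - [-0.298,-0.918,0]
  turn: [-0.127,-0.127,-0.127,-0.127,-0.127,-0.127,-0.127,-0.127,-0.127,-0.127,-0.127,-0.127]

```text
time: 42.9
ee_pos: [0.5017, -0.3282, 0.169]
eef_rot: [0.779, 0.627, 0.0, 0.0]
ft_force: [1.0, 0.8, -5.5]
width: 0.0154
grip_force: 55.0
```

>>> step_arm:
  delta_pos:
    - [-0.298,-0.918,0]
    - [-0.298,-0.918,0]
    - [0,0,0]
    - [0,0,0]
    - [0,0,0]
  turn: [0,0,0,0,0]

```text
time: 43.4
ee_pos: [0.4878, -0.3717, 0.169]
eef_rot: [0.779, 0.627, 0.0, -0.0]
ft_force: [-0.2, 0.3, -6.1]
width: 0.0157
grip_force: 55.0
```

```bash
python3 - <<'E'
from h import *
st();c=camera("wrist");save(c,"w11");W=world(c);q=W[...,2]
c2=camera("side");save(c2,"side11")
t=(mask(c,"yellow")>0)&(q>.1);print(t.sum(),np.median(q[t]))
im=np.hstack([cv2.resize(c["image"],(400,250)),cv2.resize(c2["image"],(400,250))]);cv2.imwrite("pics/m11.png",im[...,::-1])
E
```

```text
t 43.4 tcp [ 0.4878 -0.3717  0.169 ] closeang -0.215 F [-0.2  0.3 -6.1] w 0.0157 g 54.99552547931671 q [ 0.91  0.37 -0.42  1.55  0.15  1.26  0.25]
15207 0.16529557291831262
```

View pics/m11.png

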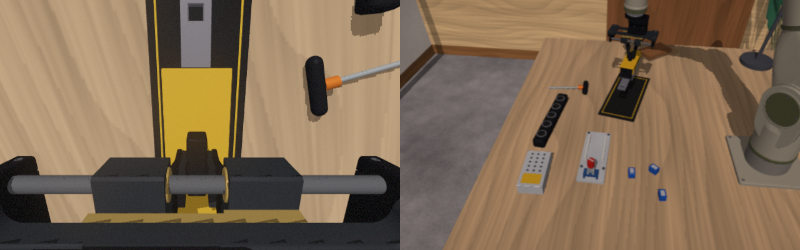

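The housing with cover hangs square over the mat: lug at (196,12) left half, mat outline parallel. The side view confirms it. I lower it.

>>> step_arm:
  delta_pos:
    - [0,0,-0.7]
    - [0,0,-0.8]
    - [0,0,-0.8]
    - [0,0,-0.7]
    - [0,0,-0.5]
    - [0,0,-0.3]
    - [0,0,-0.15]
    - [0,0,-0.08]
    - [0,0,0]
    - [0,0,0]
  turn: [0,0,0,0,0,0,0,0,0,0]

```text
time: 44.5
ee_pos: [0.4881, -0.3725, 0.0692]
eef_rot: [0.779, 0.627, 0.0, 0.001]
ft_force: [0.9, -0.6, -3.7]
width: 0.0152
grip_force: 55.0
```

>>> step_arm:
  delta_pos:
    - [0,0,-0.04]
    - [0,0,0]
    - [0,0,0]
  turn: [0,0,0]

```text
time: 44.8
ee_pos: [0.4881, -0.3726, 0.0681]
eef_rot: [0.779, 0.627, 0.0, 0.001]
ft_force: [0.9, -0.1, 2.5]
width: 0.0157
grip_force: 55.0
```

>>> step_arm:
  delta_pos:
    - [0,0,0]
    - [0,0,0]
    - [0,0,0]
    - [0,0,0]
    - [0,0,0]
    - [0,0,1]
    - [0,0,1]
    - [0,0,1]
    - [0,0,1]
    - [0,0,1]
    - [0,0,0]
    - [0,0,0]
  turn: [0,0,0,0,0,0,0,0,0,0,0,0]
  grip: 0.4

```text
time: 46.0
ee_pos: [0.4876, -0.3722, 0.1925]
eef_rot: [0.779, 0.627, 0.0, 0.0]
ft_force: [-0.2, 0.6, -0.2]
width: 0.0523
grip_force: 0.0
```

```bash
python3 - <<'E'
from h import *
st();c=camera("wrist");save(c,"w12");W=world(c);q=W[...,2]
t=(mask(c,"yellow")>0)&(abs(q-.0645)<.008);P=W[t]
k=np.linalg.lstsq(np.c_[P[:,:2],np.ones(len(P))],P[:,2],rcond=None)[0]
v,u=np.nonzero(t);xy=np.array([ray(c,a,b,.064)[:2] for a,b in zip(u,v)])
print("cover",np.median(q[t]),k.round(3),cv2.minAreaRect((xy*1000).astype(np.float32)))
E
```

```text
t 46.0 tcp [ 0.4876 -0.3722  0.1925] closeang -0.215 F [-0.2  0.6 -0.2] w 0.0523 g 0.0 q [ 0.91  0.35 -0.42  1.52  0.15  1.3   0.26]
cover 0.06444773160510098 [ 0.001 -0.     0.064] ((488.77850341796875, -372.1561584472656), (151.29600524902344, 55.8790168762207), 77.70658874511719)
```

The housing is down on the mat, with the cover top at 64 mm, flat, angle 77.7° against the mat's 77.6°, and its middle within 2 mm of the mat's. Back to the plunger.

>>> step_arm:
  delta_pos:
    - [0.198,0.922,0]
    - [0.198,0.922,0]
    - [0.198,0.922,0]
    - [0.198,0.922,0]
    - [0.198,0.922,0]
    - [0.198,0.922,0]
    - [0.198,0.922,0]
    - [0.198,0.922,0]
    - [0.198,0.922,0]
    - [0.198,0.922,0]
    - [0.198,0.922,0]
  turn: [0.478,0.478,0.478,0.478,0.478,0.478,0.478,0.478,0.478,0.478,0.478]

```text
time: 47.15
ee_pos: [0.5423, -0.1167, 0.1923]
eef_rot: [0.544, 0.839, 0.0, 0.0]
ft_force: [0.2, 0.3, 0.4]
width: 0.052
grip_force: 0.0
```

>>> step_arm:
  delta_pos:
    - [0.198,0.922,0]
    - [0.198,0.922,0]
    - [0.198,0.922,0]
    - [0.198,0.922,0]
    - [0.198,0.922,0]
    - [0.198,0.922,0]
    - [0.198,0.922,0]
    - [0.198,0.922,0]
    - [0.198,0.922,0]
    - [0.198,0.922,0]
    - [0.198,0.922,0]
  turn: [0.478,0.478,0.478,0.478,0.478,0.478,0.478,0.478,0.478,0.478,0.478]

```text
time: 48.25
ee_pos: [0.5965, 0.1369, 0.1922]
eef_rot: [0.257, 0.966, 0.0, -0.0]
ft_force: [0.0, -1.0, 0.7]
width: 0.0522
grip_force: 0.0
```

>>> step_arm:
  delta_pos:
    - [0,0,0]
    - [0,0,0]
    - [0,0,0]
    - [0,0,0]
  turn: [0,0,0,0]

```text
time: 48.65
ee_pos: [0.5966, 0.1339, 0.1923]
eef_rot: [0.26, 0.966, -0.0, 0.0]
ft_force: [-0.5, -0.0, 0.1]
width: 0.0521
grip_force: 0.0
```

```bash
python3 - <<'E'
from h import *
st()
E
```

```text
t 48.6 tcp [0.5966 0.1339 0.1923] closeang 1.045 F [-0.5 -0.   0.1] w 0.0521 g 0.0 q [ 0.33  0.44 -0.83  1.51  0.33  1.34  0.52]
```

>>> step_arm:
  delta_pos:
    - [0,0.03,-0.8]
    - [0,0,-0.9]
    - [0,0,-0.9]
    - [0,0,-0.9]
    - [0,0,-0.8]
    - [0,0,-0.5]
    - [0,0,-0.35]
    - [0,0,0]
    - [0,0,0]
  turn: [0,0,0,0,0,0,0,0,0]

```text
time: 49.55
ee_pos: [0.5968, 0.1358, 0.0643]
eef_rot: [0.259, 0.966, 0.0, 0.0]
ft_force: [-0.0, 0.5, 0.5]
width: 0.0525
grip_force: 0.0
```

>>> step_arm:
  delta_pos:
    - [0,0,0]
    - [0,0,0]
    - [0,0,0]
    - [0,0,0]
    - [0,0,0]
    - [0,0,0]
    - [0,0,0]
    - [0,0,0]
  turn: [0,0,0,0,0,0,0,0]
  grip: 1
  newtons: 40

```text
time: 50.35
ee_pos: [0.5964, 0.1355, 0.0636]
eef_rot: [0.259, 0.966, -0.0, -0.0]
ft_force: [-0.8, -2.1, 4.1]
width: 0.023
grip_force: 40.6
```

>>> step_arm:
  delta_pos:
    - [0,0,0.06]
    - [0,0,0.05]
    - [0,0,0]
    - [0,0,0]
  turn: [0,0,0,0]

```text
time: 50.75
ee_pos: [0.5961, 0.1355, 0.0656]
eef_rot: [0.259, 0.966, -0.0, -0.0]
ft_force: [1.8, -0.7, -8.6]
width: 0.0228
grip_force: 40.5
```

>>> step_arm:
  delta_pos:
    - [0,0,0]
    - [0,0,0]
    - [0,0,0]
    - [0,0,0]
    - [0,0,0]
    - [0,0,0]
    - [0,0,0]
    - [0,0,0]
    - [0,0,0]
    - [0,0,0]
    - [0,0,0]
    - [0,0,0]
  turn: [-0.9,-0.9,-0.9,-0.9,-0.9,-0.9,-0.9,-0.9,-0.9,-0.88,0,0]

```text
time: 51.95
ee_pos: [0.5959, 0.1353, 0.0658]
eef_rot: [0.717, 0.697, -0.001, -0.0]
ft_force: [-0.3, -2.0, -9.6]
width: 0.0226
grip_force: 40.5
```

```bash
python3 - <<'E'
from h import *
st()
E
```

```text
t 52.0 tcp [0.5959 0.1353 0.0658] closeang -0.028 F [-0.3 -2.  -9.6] w 0.0226 g 40.46084566041827 q [ 0.15  0.5  -0.57  1.64  0.3   1.09 -0.54]
```

>>> step_arm:
  delta_pos:
    - [0,0,-0.12]
    - [0,0,-0.12]
    - [0,0,-0.12]
    - [0,0,-0.06]
    - [0,0,0]
    - [0,0,0]
  turn: [0,0,0,0,0,0]

```text
time: 52.55
ee_pos: [0.5962, 0.1355, 0.0558]
eef_rot: [0.718, 0.696, -0.0, -0.0]
ft_force: [-2.8, -4.5, -4.7]
width: 0.023
grip_force: 40.5
```

>>> step_arm:
  delta_pos:
    - [0,0,0]
    - [0,0,0]
    - [0,0,0]
    - [0,0,0]
    - [0,0,0]
    - [0,0,1]
    - [0,0,1]
    - [0,0,1]
    - [0,-1,1]
    - [0,-1,1]
    - [0,-1,0]
    - [0,-1,0]
  turn: [0,0,0,0,0,0,0,0,0,0,0,0]
  grip: 0.4

```text
time: 53.75
ee_pos: [0.597, 0.0349, 0.182]
eef_rot: [0.718, 0.696, 0.001, 0.001]
ft_force: [-0.3, 0.5, -0.2]
width: 0.0523
grip_force: 0.0
```

>>> step_arm:
  delta_pos:
    - [0,0,0]
    - [0,0,0]
    - [0,0,0]
  turn: [0,0,0]

```text
time: 54.05
ee_pos: [0.5964, 0.037, 0.1809]
eef_rot: [0.718, 0.697, 0.0, -0.0]
ft_force: [0.2, 1.0, 0.8]
width: 0.052
grip_force: 0.0
```

```bash
python3 - <<'E'
from h import *
st();c=camera("wrist");W=world(c);q=W[...,2]
for ce,a,m in blobs(c,"red",30): print("red",ce.round(),a,np.percentile(q[m],[50,90]))
s=camera("scene")
im=np.hstack([cv2.resize(c["image"],(400,250)),cv2.resize(s["image"],(400,250))]);cv2.imwrite("pics/m13.png",im[...,::-1])
E
```

```text
t 54.0 tcp [0.5964 0.037  0.1809] closeang -0.03 F [0.2 1.  0.8] w 0.052 g 0.0 q [ 0.32  0.35 -0.57  1.57  0.2   1.28 -0.31]
red [302.  80.] 282 [0.07637032 0.07728093]
red [318.  80.] 268 [0.07622991 0.07731294]
```

View pics/m13.png

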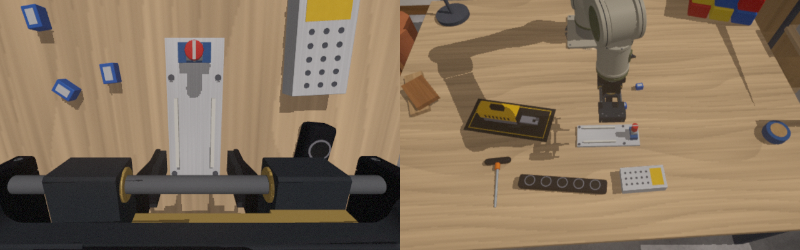

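The knob top is back at 76.3 mm (home) with its stripe lengthwise, at (194,49) left half. The covered housing lies in the middle of the mat at (510,118), the bystanders are untouched, and the gripper is clear. I hand in.

```bash
python3 -c "
from bench import *
print(close_job())"
```

```text
the job is handed in; nothing more can be done
None
```

The job is handed in: the three modules present (orange, blue, red; no green one on the bench) are in their bays under the clipped cover, the housing lies flat and centred on the mat, and the plunger is home; the judge's result was not shown.

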